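# Build the second tier of a drying stand

### The arm

A 6-joint arm with a two-finger parallel gripper is mounted at the origin on a cart in front of the work surface, level with it; the furniture and walls round the work are solid. World frame = base frame: x ahead of the robot, y to its left, z up, the work surface at z = 0. Lengths are in mm, angles in rad, forces in N, time in s.
With the tool pointing down it reaches from about 275 to 850 mm from the base axis. Payload 5.2 kg.
Tool frame: the origin (TCP) lies at the centre of the arm's flange, where the gripper is bolted on; the fingertips stand 173 mm ahead of it and the grasp point (between the pads) lies 155 mm ahead of it; x points along the fingers, z is the direction in which the jaws open and shut, and the axes are right-handed (so a half turn about x gives the same grasp; the last joint's range is limited). The gripper opens to 85 mm and grips with 20 to 120 N. Pads are 22 mm wide; open, the fingers measure 114 mm over their backs; the gripper's body (76 mm by 85 mm) begins 54 mm behind the grasp point. The pads swing forward as they close: fully open they stand 13 mm farther back than shut.
Start: joints at [1.008, 0.259, 1.535, -0, 1.348, -0.203], TCP at [193.627, 514.796, 404.71] pointing down, gripper open.
Joint ranges: [-3.14, 3.14], [-0.91, 2.08], [0.19, 2.58], [-1.22, 4.36], [0.22, 2.71], [-3.12, 3.12]. Speed limits (rad/s): [2.57, 2.57, 3.14, 3.14, 3.14, 3.14].

### API

Orientations are given as a unit quaternion [x, y, z, w].
In Python, from station import ctrl gives the robot as it stands.
- The arm moves only by the tool play_rows, never from a script. Its argument "plan" is a list of rows, each a list of 3 entries, a list of its own where there are three numbers: the gripper command: -1 is fully open, 1 is shut, values between are in proportion, then the shift along the tool's x, y, z in cm, then the turn, a rotation vector about the tool's x, y, z in rad. A call has 1 to 20 rows; each row is the pose to reach, as a shift and turn from the pose commanded when the call began, along the tool's axes at that moment; what a row does not reach only later rows make up. A row lasts 1/10 s, in which the tool goes at most 50 mm and 8.59 degrees, less where a joint would pass 70% of its speed; a pose out of reach is approached as far as the arm can. A call with a gripper value outside its range is refused whole. The fingers move at their own pace and stop on an object; "squeeze" is the grip in N (left out, the last holds). Time passes only in rows, so rows that repeat a pose let the fingers close. It gives the time, the measured TCP pose, the force and the opening at its end, in the units of the state.
- ctrl.get_state(): the state, without advancing time (a new reading comes with each control period).
- ctrl.capture(name): name is "scene" or "top"; returns a dict with "pixels" (480x640x3 uint8, red, green, blue), "mtx" (3x3 intrinsics, pixels), "k1" (the pictures are not rectified: a ray, as slopes to the right and down, at radius r is drawn at 1 + k1 r^2 times it, then the intrinsics apply), "R" (3x3) and "t" (3): a world point X has camera coordinates R X + t. Camera axes: x right, y down, z forward; pixel columns grow to the right and rows downward; lengths in mm; the calibration is good to about 2 mm. A picture is of the moment at which its call begins. There is no depth.
- ctrl.hand_in(): hands the job in, once; it reports no verdict.
The state is a dict: "t": time; "qpos": joint angles; "joint_vel": joint speeds; "joint_torque": joint torques, N m; "tcp_pos": TCP position; "ee_rot": TCP orientation; "contact_force": force on the tool from outside, world axes, zero at the start; "moment": the same for the moment, N m; "opening": finger opening in mm.
Only numpy, scipy, OpenCV 4.12 (cv2) and the standard library are available. Lean on these libraries where they do the work, as an engineer would, in place of code of your own. Each camera call takes 0.05 s, during which the arm holds its last target.

### The job

Build the second tier of the drying stand over the clay rosettes: stand the three tall tube props in the three dished feet on the lower slab, one upright in each foot, then gently lay the slab with the two hand slots level on top of them, squarely over the lower slab, so that one solid end bears on the pair of props and the other on the single prop. Leave the two short props standing where they are.

Things in the scene. Friction and masses are not known exactly. Their poses are not given: they have to be found in the camera images.
- tall_0_center (a point): tall tube prop of pale fired clay, 30 mm across and 80 mm high, standing upright on the table; about 0.1 kg. The three tall props are alike and any of them may go in any foot. Point: its centre, half-way up (40 mm above its underside); z along the tube.
- tall_1_center (a point): tall tube prop of pale fired clay, 30 mm across and 80 mm high, standing upright on the table; about 0.1 kg. The three tall props are alike and any of them may go in any foot. Point: its centre, half-way up (40 mm above its underside); z along the tube.
- tall_2_center (a point): tall tube prop of pale fired clay, 30 mm across and 80 mm high, standing upright on the table; about 0.1 kg. The three tall props are alike and any of them may go in any foot. Point: its centre, half-way up (40 mm above its underside); z along the tube.
- short_0_center (a point): short tube prop, the same 30 mm across but only 45 mm high, standing upright on the table among the tall ones; not wanted for this tier. Point: its centre, half-way up.
- short_1_center (a point): short tube prop, the same 30 mm across but only 45 mm high, standing upright on the table among the tall ones; not wanted for this tier. Point: its centre, half-way up.
- upper_slab_center (a point): upper slab: loose plain grey fired-clay slab lying flat on the table, 180 (x) x 140 (y) x 12 (z) mm, about 0.5 kg, with two hand slots right through it, each 64 mm (x) by 36 mm (y), centred 36 mm either side of the middle, which leave a web 36 mm wide along x between them (grip it there, across y, a finger in each slot). The ends beyond the slots are solid, 58 mm each. Point: the middle of the web, half-way through the thickness; x along the length, z up.
- foot_0_seat (a point): round dished foot fixed on the lower slab, 58 mm across and 10 mm high; its flat dish is 44 mm across at the floor, flares to 50 mm at the rim, and lies 4 mm below the rim. One of the pair near one end of the lower slab. Point: centre of the dish floor, where the prop's underside comes to stand; z up.
- foot_1_seat (a point): round dished foot fixed on the lower slab, 58 mm across and 10 mm high; its flat dish is 44 mm across at the floor, flares to 50 mm at the rim, and lies 4 mm below the rim. One of the pair near one end of the lower slab. Point: centre of the dish floor, where the prop's underside comes to stand; z up.
- foot_2_seat (a point): round dished foot fixed on the lower slab, 58 mm across and 10 mm high; its flat dish is 44 mm across at the floor, flares to 50 mm at the rim, and lies 4 mm below the rim. The single foot at the middle of the other end of the lower slab. Point: centre of the dish floor, where the prop's underside comes to stand; z up.
- lower_slab_top (a point): lower slab: fixed plain grey slab on the table, 200 (x) x 160 (y) x 12 (z) mm, carrying the three feet (the pair about 62 mm from the middle towards -x and 42 mm to either side, the single one about 64 mm towards +x) and two small clay rosettes, 44 mm across and 11 mm high, drying between them. Point: centre of its top face; x along its length towards the single foot, z up.

How it is judged (in metres and radians):
On the way:
1. a tall prop stands upright in each of the three feet (((horizontal distance between tall_0_center and foot_0_seat below 0.01 m and z of tall_0_center in the frame of foot_0_seat between 0.036 and 0.044 m and angle between tall_0_center's own z axis and vertical below 0.05 rad) or (horizontal distance between tall_1_center and foot_0_seat below 0.01 m and z of tall_1_center in the frame of foot_0_seat between 0.036 and 0.044 m and angle between tall_1_center's own z axis and vertical below 0.05 rad) or (horizontal distance between tall_2_center and foot_0_seat below 0.01 m and z of tall_2_center in the frame of foot_0_seat between 0.036 and 0.044 m and angle between tall_2_center's own z axis and vertical below 0.05 rad)) and ((horizontal distance between tall_0_center and foot_1_seat below 0.01 m and z of tall_0_center in the frame of foot_1_seat between 0.036 and 0.044 m and angle between tall_0_center's own z axis and vertical below 0.05 rad) or (horizontal distance between tall_1_center and foot_1_seat below 0.01 m and z of tall_1_center in the frame of foot_1_seat between 0.036 and 0.044 m and angle between tall_1_center's own z axis and vertical below 0.05 rad) or (horizontal distance between tall_2_center and foot_1_seat below 0.01 m and z of tall_2_center in the frame of foot_1_seat between 0.036 and 0.044 m and angle between tall_2_center's own z axis and vertical below 0.05 rad)) and ((horizontal distance between tall_0_center and foot_2_seat below 0.01 m and z of tall_0_center in the frame of foot_2_seat between 0.036 and 0.044 m and angle between tall_0_center's own z axis and vertical below 0.05 rad) or (horizontal distance between tall_1_center and foot_2_seat below 0.01 m and z of tall_1_center in the frame of foot_2_seat between 0.036 and 0.044 m and angle between tall_1_center's own z axis and vertical below 0.05 rad) or (horizontal distance between tall_2_center and foot_2_seat below 0.01 m and z of tall_2_center in the frame of foot_2_seat between 0.036 and 0.044 m and angle between tall_2_center's own z axis and vertical below 0.05 rad))), for 0.2 s.
At the end, for the whole second after the job is handed in: a tall prop stands in each foot, upright to 0.05 rad, within 10 mm of the dish centre; the slotted slab rests on all three, level to 0.03 rad, 88 to 96 mm above the lower slab, centred on it to 15 mm and in line to 0.15 rad; all at rest; short props within 15 mm of their starts (all of step 1 and z of upper_slab_center in the frame of lower_slab_top between 0.088 and 0.096 m and angle between upper_slab_center's own z axis and vertical below 0.03 rad and horizontal distance between upper_slab_center and lower_slab_top below 0.015 m and angle between the x axis of upper_slab_center and the x axis of lower_slab_top, either way round below 0.15 rad and linear speed of each of upper_slab, tall_0, tall_1, tall_2 below 0.01 m/s and angular speed of upper_slab below 0.05 rad/s and distance of each of short_0_center, short_1_center from where it was at the start of the episode below 0.015 m); the robot touches nothing.
It fails at once if a short prop is moved more than 15 mm or tipped (distance of any of short_0_center, short_1_center from where it was at the start of the episode above 0.015 m or angle between any of short_0_center, short_1_center's own z axis and vertical above 0.3 rad).
It fails at once if the slab is dropped or pressed hard on a prop (over 60 N) (contact force between upper_slab and tall_0 above 60 N or contact force between upper_slab and tall_1 above 60 N or contact force between upper_slab and tall_2 above 60 N).
It also fails if it takes over 109 s, if anything falls off the work surface, if the arm or the gripper's body presses on something with over 40 N, if the wrist force passes 120 N, or if a joint passes its speed limit or range.

## Working session

There is one attempt and no reset: what is moved stays moved. The work goes in short steps, Python scripts to look and compute and a tool call to move; the robot and the scene stay as the last step left them, time stands still between calls to the robot, and variables do not carry over. Pictures are saved under pics/ and viewed, and the job is handed in when it is done.

Besides the shell and the picture viewer there is one more tool, called after "Request:" as name(argument=value, ...) on one line, values as JSON. play_rows: Moves the arm, as the interface text tells. Its arguments: {"type":"object","properties":{"plan":{"type":"array","items":{"type":"array"}},"squeeze":{"type":"number"}},"required":["plan"]}

```bash
ls; mkdir -p pics; python3 - <<'E'
from station import ctrl
import cv2,pickle
s=ctrl.get_state();print(s)
for n in("scene","top"):
    c=ctrl.capture(n);pickle.dump(c,open(n+"0.pkl","wb"))
    cv2.imwrite(f"pics/{n}0.png",c["pixels"][:,:,::-1]);print(n,c["mtx"],c["k1"],c["R"],c["t"])
E
```

```text
pics
{'t': 0.0, 'qpos': array([ 1.00818236e+00,  2.59352846e-01,  1.53609828e+00, -2.92474269e-05,
        1.34800917e+00, -2.02801812e-01]), 'joint_vel': array([-2.76448436e-04,  4.42090393e-04,  8.44506975e-04,  7.57138238e-04,
       -2.66582086e-04,  6.39043873e-05]), 'joint_torque': array([ 4.11423098e-04, -4.46020460e+01, -2.90572089e+01, -4.92199761e-04,
        1.16847127e-02,  1.21765177e-05]), 'tcp_pos': array([193.517411  , 514.59444153, 403.86300162]), 'ee_rot': array([-0.40273143,  0.58200082,  0.40219533,  0.58079373]), 'contact_force': array([-0.01304358, -1.43936195,  0.44484208]), 'moment': array([ 0.0287823 , -0.00932291, -0.03755311]), 'opening': 85.382252890223}
scene [[458.30644871   0.         317.72528928]
 [  0.         458.30644871 242.06252967]
 [  0.           0.           1.        ]] -0.05407588282500449 [[ 0.82237656 -0.56891669 -0.00553062]
 [-0.33022895 -0.46938935 -0.81891543]
 [ 0.46329864  0.67528323 -0.57388756]] [-444.55976033  211.05650877  642.64060695]
top [[521.07735917   0.         320.34728116]
 [  0.         521.07735917 252.76489796]
 [  0.           0.           1.        ]] -0.045990591230440275 [[ 0.01268216 -0.99984358  0.01232771]
 [-0.99804933 -0.01341117 -0.06097278]
 [ 0.06112857 -0.01153039 -0.9980633 ]] [ -24.72183274  546.11516875 1038.30002179]
```

View pics/top0.png

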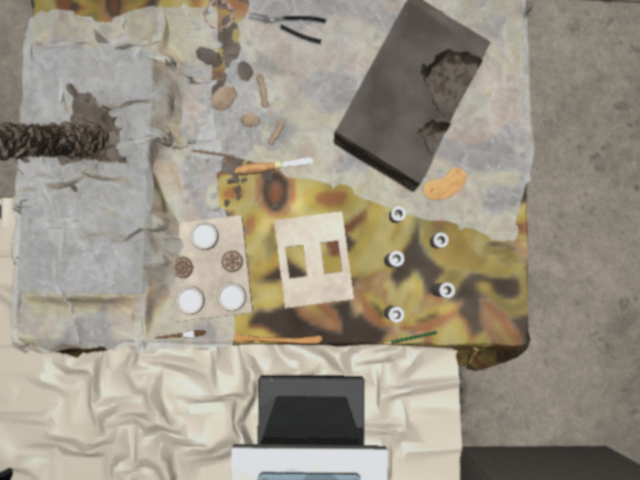

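View pics/scene0.png

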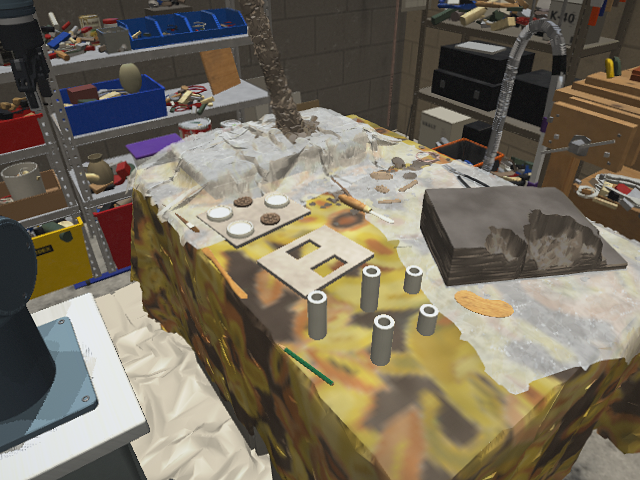

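```bash
cat > h.py <<'E'
import numpy as np,cv2,pickle
from scipy.spatial.transform import Rotation as Ro
def ray(c,px):
    p=np.asarray(px,float).reshape(-1,2);m=c["mtx"]
    d=(p-m[:2,2])/np.array([m[0,0],m[1,1]])
    rd=np.linalg.norm(d,axis=1);r=rd.copy()
    for _ in range(20): r=rd/(1+c["k1"]*r*r)
    d=d*(r/np.maximum(rd,1e-12))[:,None]
    v=np.c_[d,np.ones(len(d))]@c["R"]
    return -c["R"].T@c["t"],v
def onz(c,px,z):
    o,v=ray(c,px);return o+v*((z-o[2])/v[:,2])[:,None]
def proj(c,X):
    Y=np.asarray(X,float).reshape(-1,3)@c["R"].T+c["t"];d=Y[:,:2]/Y[:,2:]
    d=d*(1+c["k1"]*(d**2).sum(1))[:,None]
    return d*[c["mtx"][0,0],c["mtx"][1,1]]+c["mtx"][:2,2]
def tri(c1,p1,c2,p2):
    o1,v1=ray(c1,p1);o2,v2=ray(c2,p2);v1=v1[0];v2=v2[0]
    a=np.linalg.lstsq(np.c_[v1,-v2],o2-o1,rcond=None)[0]
    A=o1+a[0]*v1;B=o2+a[1]*v2;return (A+B)/2,np.linalg.norm(A-B)
E
python3 - <<'E'
from h import *
t=pickle.load(open("top0.pkl","rb"));s=pickle.load(open("scene0.pkl","rb"))
a=t["pixels"][190:340,160:470,::-1];b=s["pixels"][180:380,160:460,::-1]
cv2.imwrite("pics/tc.png",cv2.resize(a,None,fx=2.5,fy=2.5,interpolation=2));cv2.imwrite("pics/sc.png",cv2.resize(b,None,fx=2.6,fy=2.6,interpolation=2))
for n,c,lo in(("top",t,200),("scene",s,195)):
    g=cv2.cvtColor(c["pixels"],cv2.COLOR_RGB2HSV)
    m=((g[:,:,2]>lo)&(g[:,:,1]<25)).astype(np.uint8)
    for k in cv2.findContours(m,cv2.RETR_EXTERNAL,cv2.CHAIN_APPROX_NONE)[0]:
        if len(k)<12: continue
        (x,y),ax,an=cv2.fitEllipse(k)
        if 160<x<470 and 180<y<345: print(n,round(x,1),round(y,1),np.round(ax,1),cv2.contourArea(k))
E
```

```text
top 188.6 333.7 [5.  9.1] 31.0
top 396.5 314.3 [13.3 13.7] 141.0
top 189.4 300.9 [22.  22.8] 390.5
top 231.2 297.3 [21.8 23.4] 399.5
top 447.0 289.7 [12.6 13.1] 128.5
top 396.1 257.8 [12.4 13.7] 131.0
top 316.4 245.3 [3.4 6. ] 5.5
top 299.9 240.6 [ 6.6 15.7] 41.0
top 440.9 239.5 [12.2 12.6] 118.5
top 317.2 235.1 [5.1 7.8] 21.0
top 203.4 235.9 [21.2 22.9] 380.5
top 332.3 228.1 [20.4 24.4] 332.0
top 398.6 212.6 [13.1 13.7] 138.5
scene 383.8 321.3 [13.6 19.7] 208.5
scene 453.0 294.0 [ 6.3 11.6] 0.0
scene 450.8 312.1 [24.3 67. ] 404.5
scene 316.5 296.5 [12.3 18.2] 173.5
scene 465.2 287.6 [2.8 4.6] 6.0
scene 430.1 272.6 [ 6.5 13.8] 19.0
scene 413.8 270.1 [ 9.7 15.8] 119.5
scene 371.1 270.8 [10.5 16.6] 135.5
scene 403.1 261.9 [1.7 6.5] 5.0
scene 360.6 256.9 [2.1 7.4] 1.5
scene 217.1 236.5 [2.6 6.1] 10.0
scene 201.6 238.6 [ 4.9 17.7] 19.5
scene 190.0 224.5 [4.  6.4] 16.0
scene 239.8 227.2 [13.1 24.3] 203.5
scene 387.8 210.9 [35.9 84.8] 295.0
scene 174.9 216.3 [2.5 7.8] 8.0
scene 382.7 216.2 [ 5.8 22.3] 58.0
scene 394.1 209.9 [2.  6.1] 3.5
scene 404.2 209.7 [4.7 9. ] 14.5
scene 218.9 211.9 [10.1 24.4] 179.0
scene 299.5 201.8 [ 4.7 10.7] 15.0
scene 382.2 198.1 [ 2.4 12.6] 16.5
scene 308.9 196.5 [3.2 5.5] 3.5
scene 303.3 196.5 [4.  6.6] 5.5
scene 292.6 195.7 [2.  6.6] 5.5
scene 171.5 202.8 [ 7.1 29.3] 92.5
scene 276.3 198.6 [10.9 22.4] 164.0
scene 355.7 195.5 [ 3.7 11.1] 7.0
scene 296.4 189.9 [2.8 6.3] 4.5
scene 316.7 190.5 [ 7.4 17. ] 46.0
scene 299.9 186.1 [2.9 6.1] 3.5
scene 173.0 185.3 [1.7 9.2] 5.0
scene 305.5 183.2 [ 3.9 11.6] 1.5
scene 332.8 182.3 [ 2.8 16.5] 22.5
scene 454.7 183.2 [10.5 15. ] 54.0
scene 402.1 186.4 [17.4 40. ] 320.5
scene 287.4 185.9 [12.6 22.2] 108.5
```

View pics/tc.png

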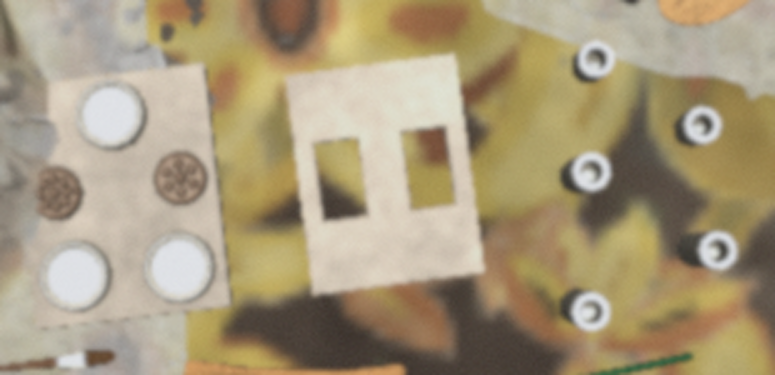

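View pics/sc.png

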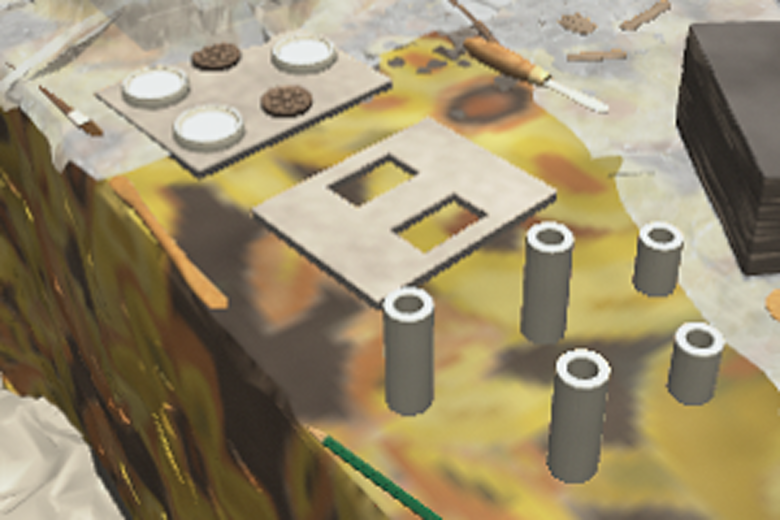

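```bash
python3 - <<'E'
from h import *
np.set_printoptions(suppress=True,precision=1)
t=pickle.load(open("top0.pkl","rb"));s=pickle.load(open("scene0.pkl","rb"))
print("cams",ray(t,[0,0])[0],ray(s,[0,0])[0])
T=[(396.5,314.3),(447,289.7),(396.1,257.8),(440.9,239.5),(398.6,212.6),(189.4,300.9),(231.2,297.3),(203.4,235.9)]
S=[(383.8,321.3),(316.5,296.5),(413.8,270.1),(371.1,270.8),(428,310.5),(239.8,227.2),(218.9,211.9),(276.3,198.6)]
for i,p in enumerate(T):
    for j,q in enumerate(S):
        X,e=tri(t,p,s,q)
        if e<12 and -10<X[2]<110: print(i,j,X,round(e,1))
F=onz(t,T[5:],22);print("feet@22",F)
print("feet scene@22",onz(s,S[5:],22))
# slab corners: color mask top
g=cv2.cvtColor(t["pixels"],cv2.COLOR_RGB2HSV)
print(g[225,310],g[220,300],g[290,320],g[260,215],g[240,262],g[310,262])
E
```

```text
cams [ 481.9   -5.4 1069.9] [ 137.6 -587.8  539.2]
0 1 [ 427.1 -162.6   79.3] 1.1
1 0 [ 475.  -259.3   78.9] 0.6
2 3 [ 534.5 -161.4   78.3] 1.1
3 4 [ 573.8 -256.    43. ] 1.8
4 2 [ 626.  -171.2   44.2] 2.0
5 6 [445.9 244.4  18.7] 0.1
6 5 [454.5 160.1  20.4] 0.5
7 7 [577.2 219.2  20.6] 0.1
feet@22 [[445.9 243.7  22. ]
 [454.3 160.   22. ]
 [577.  218.9  22. ]]
feet scene@22 [[453.7 157.6  22. ]
 [444.  239.1  22. ]
 [576.1 217.   22. ]]
[ 21  28 221] [ 21  31 223] [ 18  33 218] [ 18  36 193] [ 24  93 175] [ 21  80 128]
```

```bash
python3 - <<'E'
from h import *
np.set_printoptions(suppress=True,precision=2)
t=pickle.load(open("top0.pkl","rb"));s=pickle.load(open("scene0.pkl","rb"))
g=cv2.cvtColor(t["pixels"],cv2.COLOR_RGB2HSV)
m=((g[:,:,1]<62)&(g[:,:,2]>165)).astype(np.uint8)
sub=np.zeros_like(m);sub[205:315,262:360]=m[205:315,262:360]
n,l,st,_=cv2.connectedComponentsWithStats(sub)
k=1+np.argmax(st[1:,4]);sub=(l==k).astype(np.uint8)
cs,hi=cv2.findContours(sub,cv2.RETR_CCOMP,cv2.CHAIN_APPROX_NONE)
for c in cs:
    if len(c)<40: continue
    W=onz(t,c[:,0,:],12)[:,:2].astype(np.float32)
    print("area",cv2.contourArea(c),cv2.minAreaRect(W))
cv2.imwrite("pics/m.png",cv2.resize((sub*200)[195:325,160:370],None,fx=3,fy=3))
E
```

```text
area 5942.5 ((533.6228637695312, -3.1834716796875), (180.91122436523438, 141.6021270751953), 8.193259239196777)
area 607.0 ((528.5888061523438, 32.06931686401367), (68.26435852050781, 40.57096862792969), 7.155215740203857)
area 605.5 ((539.00732421875, -39.1884765625), (68.471435546875, 40.175167083740234), 7.712393283843994)
```

View pics/m.png

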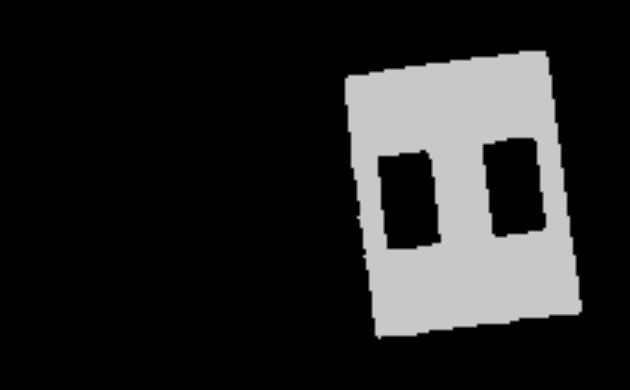

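```bash
python3 - <<'E'
from h import *
np.set_printoptions(suppress=True,precision=2)
t=pickle.load(open("top0.pkl","rb"));s=pickle.load(open("scene0.pkl","rb"))
g=cv2.cvtColor(t["pixels"],cv2.COLOR_RGB2HSV)
# right edge of lower slab, per row: last pixel with low S
S=g[:,:,1].astype(float)
pr=[]
for y in range(226,306,3):
    r=S[y,225:265]; d=np.diff(cv2.GaussianBlur(r[None],(5,1),0)[0]); k=np.argmax(d); pr.append((225+k+.5,y))
pr=np.array(pr);W=onz(t,pr,12);print(pr[:,0])
vx,vy,x0,y0=cv2.fitLine(W[:,:2].astype(np.float32),cv2.DIST_HUBER,0,.01,.01)[:,0];print("right edge dir",np.arctan2(vy,vx),x0,y0)
u=np.array([np.cos(.118),np.sin(.118)]);n=np.array([-u[1],u[0]])
c=np.array([x0,y0])+80*n
print("center n-coord from edge:",c@n,"from feet",np.array([511.8,209.5])@n)
a=t["pixels"][205:335,155:265,::-1];cv2.imwrite("pics/lt.png",cv2.resize(a,None,fx=4.5,fy=4.5,interpolation=2))
E
```

```text
[243.5 245.5 244.5 244.5 244.5 244.5 244.5 245.5 245.5 246.5 246.5 246.5
 247.5 247.5 247.5 248.5 248.5 248.5 249.5 249.5 249.5 250.5 250.5 250.5
 250.5 251.5 251.5]
right edge dir 0.12322635 520.3016 129.9572
center n-coord from edge: 147.80028012822913 from feet 147.79080569519283
```

View pics/lt.png

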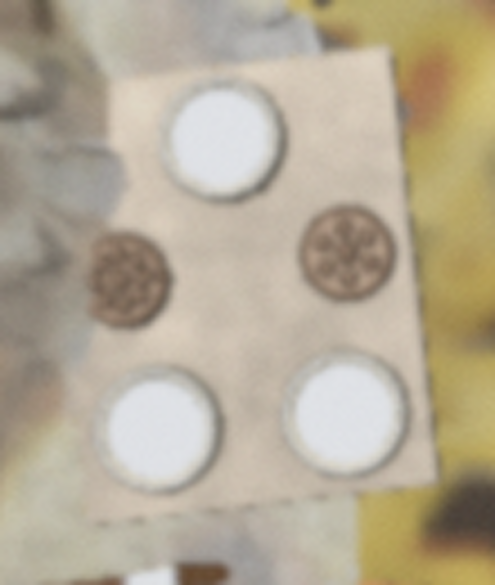

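```bash
python3 - <<'E'
from h import *
np.set_printoptions(suppress=True,precision=1)
t=pickle.load(open("top0.pkl","rb"));s=pickle.load(open("scene0.pkl","rb"))
print(onz(t,[(241,215.4),(252.3,312.1)],12))
u=np.array([np.cos(.12),np.sin(.12)]);n=np.array([-u[1],u[0]])
W=onz(t,[(241,215.4),(252.3,312.1)],12)[:,:2];print((W[0]-100*u+80*n),(W[1]+100*u+80*n))
b=s["pixels"][90:260,120:400,::-1];cv2.imwrite("pics/sd.png",cv2.resize(b,None,fx=2.8,fy=2.8,interpolation=2))
# where lower-slab left corners would project
C=np.array([511.6,209.6]);P=[[*(C+a*100*u+b*80*n),12] for a in(-1,1) for b in(-1,1)]
print(np.array(P));print(proj(s,P),proj(t,P))
for z in(0,50,100,150): print(onz(t,[(153,230),(145,290),(155,50)],z))
E
```

```text
[[620.9 145.3  12. ]
 [424.8 118.3  12. ]]
[512.1 212.8] [514.5 209.7]
[[421.9 118.2  12. ]
 [402.7 277.1  12. ]
 [620.5 142.1  12. ]
 [601.3 301.   12. ]]
[[234.9 245.3]
 [195.2 214.1]
 [310.9 210.4]
 [268.  185.3]] [[252.3 313.5]
 [173.6 321.9]
 [242.6 215.7]
 [164.7 224. ]]
[[589.9 328.3   0. ]
 [466.1 340.9   0. ]
 [974.3 339.    0. ]]
[[584.8 312.7  50. ]
 [466.8 324.7  50. ]
 [951.3 322.9  50. ]]
[[579.8 297.1 100. ]
 [467.6 308.5 100. ]
 [928.2 306.8 100. ]]
[[574.7 281.5 150. ]
 [468.3 292.3 150. ]
 [905.2 290.7 150. ]]
```

View pics/sd.png

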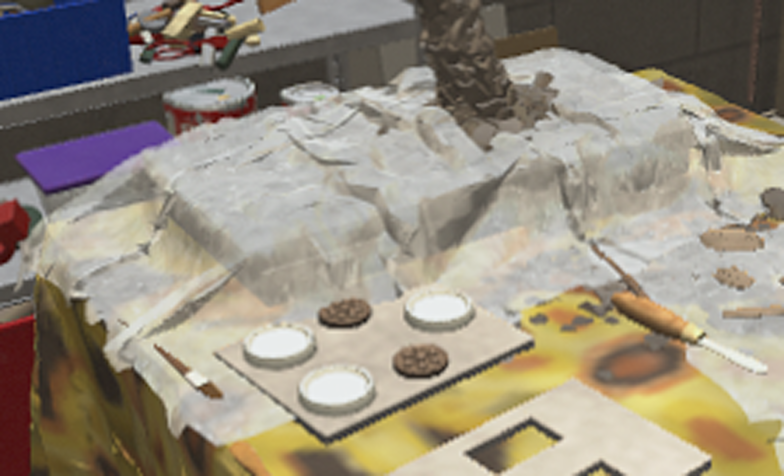

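```bash
python3 - <<'E'
from h import *
np.set_printoptions(suppress=True,precision=1)
t=pickle.load(open("top0.pkl","rb"));s=pickle.load(open("scene0.pkl","rb"))
for q in((207.5,183.6),(250,174)):
  for p in((143,295),(145,270),(150,240)): print(p,q,tri(t,p,s,q))
b=t["pixels"][20:340,0:280,::-1];cv2.imwrite("pics/td.png",cv2.resize(b,None,fx=1.8,fy=1.8,interpolation=2))
E
```

```text
(143, 295) (207.5, 183.6) (array([458.3, 328. ,  48.9]), np.float64(2.7952544720336063))
(145, 270) (207.5, 183.6) (array([486.4, 339.4,  35.8]), np.float64(43.155135804378155))
(150, 240) (207.5, 183.6) (array([519. , 342.9,  29.2]), np.float64(102.08938899835863))
(143, 295) (250, 174) (array([498.9, 290.4,  83.5]), np.float64(96.55991285204688))
(145, 270) (250, 174) (array([529.2, 307.2,  63.2]), np.float64(54.73935515828046))
(150, 240) (250, 174) (array([565.1, 319.5,  45.6]), np.float64(0.47563155582582417))
```

View pics/td.png

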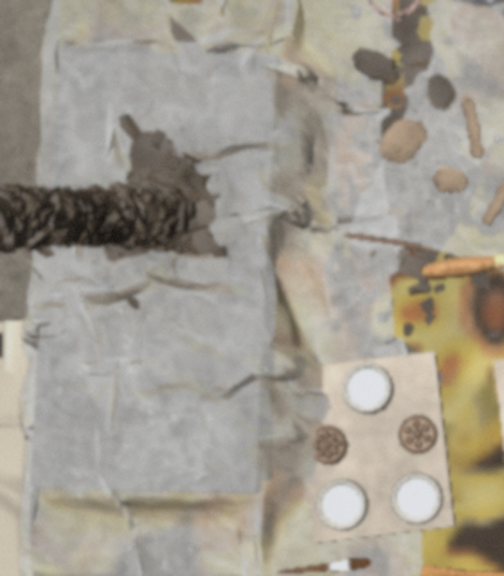

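```bash
cat >> h.py <<'E'
def goal(x,y,z,yaw=None,st=None,q=None):
    """TCP target; yaw = angle of jaw axis (tool z) in world xy, tool x down; prints shift cm and turn"""
    from station import ctrl
    st=st or ctrl.get_state();R=Ro.from_quat(st["ee_rot"])
    sh=R.inv().apply(np.array([x,y,z])-st["tcp_pos"])/10
    if yaw is None: j=R.apply([0,0,1]);yaw=np.arctan2(j[1],j[0])
    best=None
    for k in(0,np.pi):
        zt=np.array([np.cos(yaw+k),np.sin(yaw+k),0]);xt=np.array([0,0,-1.]);yt=np.cross(zt,xt)
        rv=(R.inv()*Ro.from_matrix(np.c_[xt,yt,zt])).as_rotvec()
        if best is None or np.linalg.norm(rv)<np.linalg.norm(best): best=rv
    print("t",round(float(st["t"]),2),"pos",np.round(st["tcp_pos"],1),"F",np.round(st["contact_force"],1),"open",round(float(st["opening"]),1))
    print("shift",np.round(sh,2),"turn",np.round(best,3));return sh,best
E
python3 - <<'E'
from h import *
from station import ctrl
st=ctrl.get_state();R=Ro.from_quat(st["ee_rot"]);print(R.as_matrix().round(3),st["qpos"])
for y in(np.pi/2+.12,.12): goal(475,-259.3,300,y)
E
```

```text
[[-0.001 -0.936  0.352]
 [-0.001  0.352  0.936]
 [-1.     0.    -0.002]] [ 1.00820932e+00  2.59290773e-01  1.53593499e+00  1.12682399e-05
  1.34802845e+00 -2.02772348e-01]
t 0.1 pos [193.5 514.6 404. ] F [-0.3 -0.7 -0.1] open 85.2
shift [ 10.48 -53.6  -62.51] turn [-0.48  -0.002 -0.001]
t 0.1 pos [193.5 514.6 404. ] F [-0.3 -0.7 -0.1] open 85.2
shift [ 10.48 -53.6  -62.51] turn [ 1.091e+00 -2.000e-03  1.000e-03]
```

Request:
play_rows(plan=[[-1,[5,-27,-31],[-0.48,0,0]],[-1,[5,-27,-31],[-0.48,0,0]],[-1,[5,-27,-31],[-0.48,0,0]],[-1,[5,-27,-31],[-0.48,0,0]],[-1,[5,-27,-31],[-0.48,0,0]],[-1,[5,-27,-31],[-0.48,0,0]],[-1,[10.5,-53.6,-62.5],[-0.48,0,0]],[-1,[10.5,-53.6,-62.5],[-0.48,0,0]],[-1,[10.5,-53.6,-62.5],[-0.48,0,0]],[-1,[10.5,-53.6,-62.5],[-0.48,0,0]],[-1,[10.5,-53.6,-62.5],[-0.48,0,0]],[-1,[10.5,-53.6,-62.5],[-0.48,0,0]],[-1,[10.5,-53.6,-62.5],[-0.48,0,0]],[-1,[10.5,-53.6,-62.5],[-0.48,0,0]],[-1,[10.5,-53.6,-62.5],[-0.48,0,0]],[-1,[10.5,-53.6,-62.5],[-0.48,0,0]],[-1,[10.5,-53.6,-62.5],[-0.48,0,0]],[-1,[10.5,-53.6,-62.5],[-0.48,0,0]],[-1,[10.5,-53.6,-62.5],[-0.48,0,0]],[-1,[10.5,-53.6,-62.5],[-0.48,0,0]]], squeeze=30)

```text
t: 2.1
tcp_pos: [474.8, -257.8, 299.3]
ee_rot: [-0.529, 0.469, 0.53, 0.469]
contact_force: [-0.2, 0.0, -0.2]
opening: 85.4
```

```bash
python3 - <<'E'
from h import *
goal(475,-259.3,205,np.pi/2+.12)
E
```

```text
t 2.1 pos [ 474.8 -257.8  299.3] F [-0.2  0.  -0.2] open 85.4
shift [ 9.43 -0.02 -0.16] turn [ 0.001  0.002 -0.001]
```

Request:
play_rows(plan=[[-1,[3,0,-0.16],[0,0,0]],[-1,[6,0,-0.16],[0,0,0]],[-1,[8,0,-0.16],[0,0,0]],[-1,[9.4,0,-0.16],[0,0,0]],[-1,[9.4,0,-0.16],[0,0,0]],[-1,[9.4,0,-0.16],[0,0,0]]])

```text
t: 2.7
tcp_pos: [475.5, -259.4, 206.3]
ee_rot: [-0.529, 0.469, 0.529, 0.469]
contact_force: [-0.1, -0.6, 0.7]
opening: 85.3
```

```bash
python3 - <<'E'
from h import *
from station import ctrl
goal(475,-259.3,205,np.pi/2+.12)
c=ctrl.capture("scene");cv2.imwrite("pics/s1.png",c["pixels"][:,:,::-1])
E
```

```text
t 2.7 pos [ 475.5 -259.4  206.3] F [-0.1 -0.6  0.7] open 85.3
shift [0.13 0.05 0.02] turn [0.002 0.    0.   ]
```

View pics/s1.png

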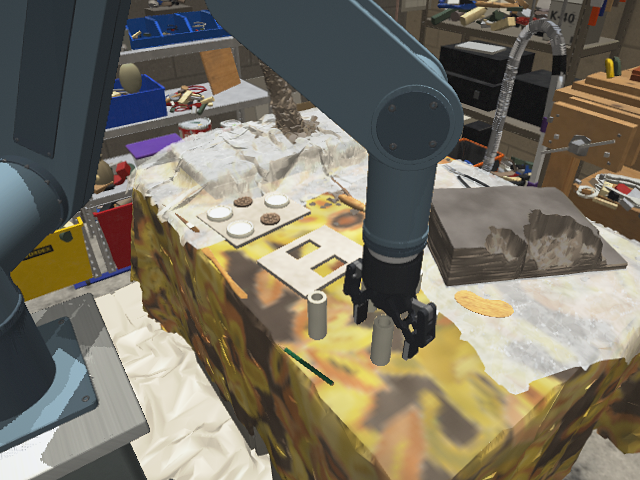

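Request:
play_rows(plan=[[0.5,[0.1,0,0],[0,0,0]],[0.5,[0.1,0,0],[0,0,0]],[0.5,[0.1,0,0],[0,0,0]],[0.5,[0.1,0,0],[0,0,0]],[0.5,[0.1,0,0],[0,0,0]],[0.5,[0.1,0,0],[0,0,0]],[0.5,[0.1,0,0],[0,0,0]],[0.5,[0.1,0,0],[0,0,0]]], squeeze=40)

```text
t: 3.55
tcp_pos: [475.5, -260.5, 205.0]
ee_rot: [0.529, -0.469, -0.529, -0.469]
contact_force: [-1.1, 1.6, 5.3]
opening: 29.0
```

Request:
play_rows(plan=[[0.5,[-1,0,0],[0,0,0]],[0.5,[-3,0,0],[0,0,0]],[0.5,[-6,0,0],[0,0,0]],[0.5,[-9,0,0],[0,0,0]],[0.5,[-11,0,0],[0,0,0]],[0.5,[-12,0,0],[0,0,0]],[0.5,[-12,0,0],[0,0,0]],[0.5,[-12,0,0],[0,0,0]]])

```text
t: 4.35
tcp_pos: [475.1, -260.3, 323.8]
ee_rot: [-0.529, 0.469, 0.53, 0.469]
contact_force: [0.4, -0.1, -0.5]
opening: 29.0
```

```bash
python3 - <<'E'
from h import *
from station import ctrl
goal(446.2,244.2,300,np.pi/2+.12)
c=ctrl.capture("scene");cv2.imwrite("pics/s2.png",c["pixels"][:,:,::-1])
E
```

```text
t 4.35 pos [ 475.1 -260.3  323.8] F [ 0.4 -0.1 -0.5] open 29.0
shift [ 2.43 -3.18 50.43] turn [ 0.     0.001 -0.001]
```

View pics/s2.png

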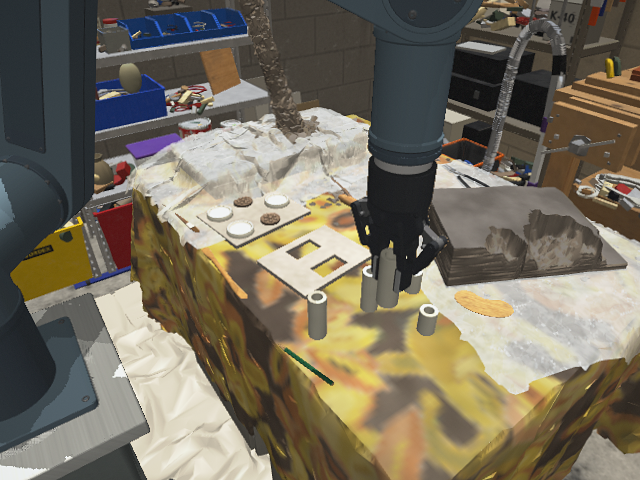

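Request:
play_rows(plan=[[0.5,[0,-0.1,1],[0,0,0]],[0.5,[0,-0.2,3.5],[0,0,0]],[0.5,[0,-0.5,7.5],[0,0,0]],[0.5,[0,-0.8,12],[0,0,0]],[0.5,[0,-1,16.5],[0,0,0]],[0.5,[0,-1.3,21],[0,0,0]],[0.5,[0,-1.6,25.5],[0,0,0]],[0.5,[0,-1.9,30],[0,0,0]],[0.5,[0,-2.2,34.5],[0,0,0]],[0.5,[0,-2.5,39],[0,0,0]],[0.5,[0,-2.8,43],[0,0,0]],[0.5,[0.5,-3,46.5],[0,0,0]],[0.5,[1,-3.1,49],[0,0,0]],[0.5,[2,-3.2,50],[0,0,0]],[0.5,[2.4,-3.2,50.4],[0,0,0]],[0.5,[2.4,-3.2,50.4],[0,0,0]],[0.5,[2.4,-3.2,50.4],[0,0,0]],[0.5,[2.4,-3.2,50.4],[0,0,0]]])

```text
t: 6.2
tcp_pos: [447.2, 242.8, 301.0]
ee_rot: [0.529, -0.469, -0.529, -0.47]
contact_force: [-0.0, -0.3, -0.3]
opening: 28.8
```

```bash
python3 - <<'E'
from h import *
from station import ctrl
goal(446.2,244.2,223.5,np.pi/2+.12)
for n in ("scene","top"):
    c=ctrl.capture(n);cv2.imwrite(f"pics/{n}3.png",cv2.resize(c["pixels"][150:350,100:400,::-1],None,fx=2.5,fy=2.5))
E
```

```text
t 6.2 pos [447.2 242.8 301. ] F [-0.  -0.3 -0.3] open 28.8
shift [7.75 0.08 0.15] turn [-0.001 -0.     0.   ]
```

View pics/scene3.png

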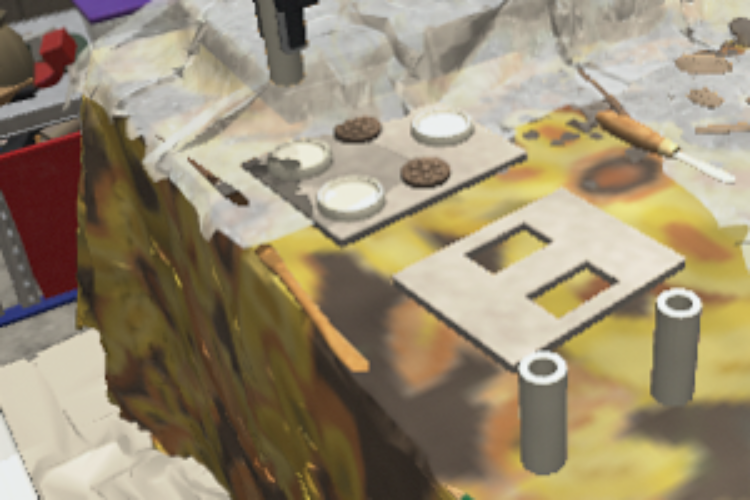

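View pics/top3.png

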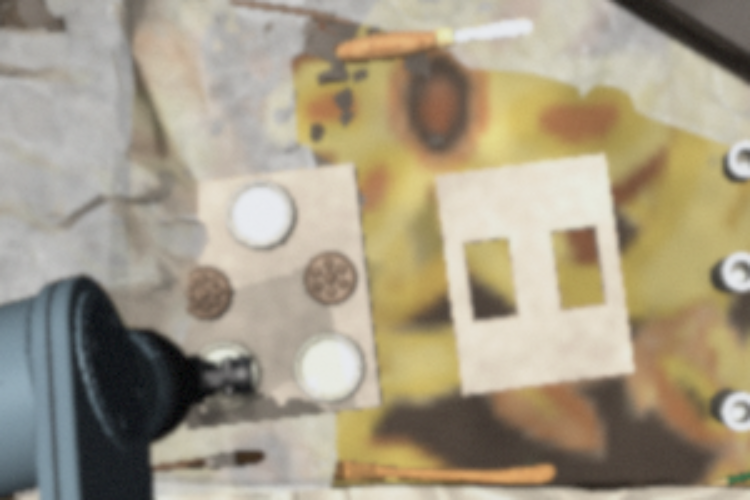

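Request:
play_rows(plan=[[0.5,[1,0.08,0.15],[0,0,0]],[0.5,[3,0.08,0.15],[0,0,0]],[0.5,[5,0.08,0.15],[0,0,0]],[0.5,[6.5,0.08,0.15],[0,0,0]],[0.5,[7.2,0.08,0.15],[0,0,0]],[0.5,[7.4,0.08,0.15],[0,0,0]],[0.5,[7.5,0.08,0.15],[0,0,0]],[0.5,[7.6,0.08,0.15],[0,0,0]],[0.5,[7.7,0.08,0.15],[0,0,0]],[0.5,[7.7,0.08,0.15],[0,0,0]]])

```text
t: 7.3
tcp_pos: [445.9, 245.1, 224.1]
ee_rot: [0.529, -0.469, -0.529, -0.469]
contact_force: [0.8, 1.0, -1.7]
opening: 29.1
```

```bash
python3 - <<'E'
from h import *
goal(446.2,244.2,223,np.pi/2+.12)
E
```

```text
t 7.3 pos [445.9 245.1 224.1] F [ 0.8  1.  -1.7] open 29.1
shift [ 0.11 -0.02 -0.1 ] turn [0.    0.    0.001]
```

Request:
play_rows(plan=[[0.5,[0.1,0,-0.1],[0,0,0]],[0.5,[0.1,0,-0.1],[0,0,0]],[0.5,[0.2,0,-0.1],[0,0,0]],[0.5,[0.2,0,-0.1],[0,0,0]]])

```text
t: 7.7
tcp_pos: [446.1, 244.2, 223.0]
ee_rot: [0.529, -0.469, -0.529, -0.469]
contact_force: [-3.3, -0.7, 10.6]
opening: 29.4
```

Request:
play_rows(plan=[[0.2,[0,0,0],[0,0,0]],[0.1,[0,0,0],[0,0,0]],[0.0,[0,0,0],[0,0,0]],[-0.1,[0,0,0],[0,0,0]],[-0.2,[0,0,0],[0,0,0]],[-0.2,[0,0,0],[0,0,0]],[-0.2,[-2,0,0],[0,0,0]],[-0.2,[-5,0,0],[0,0,0]],[-0.2,[-9,0,0],[0,0,0]],[-0.2,[-12,0,0],[0,0,0]],[-0.2,[-12,0,0],[0,0,0]],[-0.2,[-12,0,0],[0,0,0]]])

```text
t: 8.9
tcp_pos: [445.9, 244.1, 342.2]
ee_rot: [0.529, -0.469, -0.529, -0.47]
contact_force: [0.4, 0.0, 0.6]
opening: 51.1
```

```bash
python3 - <<'E'
from h import *
from station import ctrl
goal(427.1,-162.6,300,np.pi/2+.12)
for n in ("scene",):
    c=ctrl.capture(n);cv2.imwrite(f"pics/{n}4.png",cv2.resize(c["pixels"][100:300,100:400,::-1],None,fx=2.5,fy=2.5))
E
```

```text
t 8.9 pos [445.9 244.1 342.2] F [0.4 0.  0.6] open 51.1
shift [  4.2    6.75 -40.15] turn [0.    0.    0.002]
```

View pics/scene4.png

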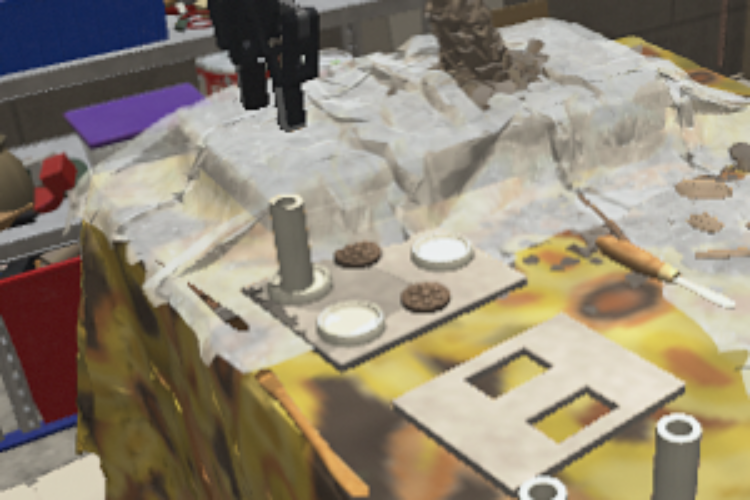

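Request:
play_rows(plan=[[-0.2,[0,0.2,-1],[0,0,0]],[-0.6,[0,0.6,-4],[0,0,0]],[-1,[0,1.2,-8],[0,0,0]],[-1,[0,2,-13],[0,0,0]],[-1,[0,3,-18],[0,0,0]],[-1,[0,4,-23],[0,0,0]],[-1,[0,5,-28],[0,0,0]],[-1,[0,5.8,-33],[0,0,0]],[-1,[1,6.4,-37],[0,0,0]],[-1,[3,6.7,-39.5],[0,0,0]],[-1,[4.2,6.75,-40.15],[0,0,0]],[-1,[4.2,6.75,-40.15],[0,0,0]],[-1,[4.2,6.75,-40.15],[0,0,0]]])

```text
t: 10.25
tcp_pos: [426.7, -161.7, 299.1]
ee_rot: [-0.528, 0.469, 0.53, 0.469]
contact_force: [-0.5, 0.1, 0.3]
opening: 85.3
```

```bash
python3 - <<'E'
from h import *
goal(427.1,-162.6,205,np.pi/2+.12)
E
```

```text
t 10.25 pos [ 426.7 -161.7  299.1] F [-0.5  0.1  0.3] open 85.3
shift [ 9.41 -0.05 -0.12] turn [ 0.     0.002 -0.002]
```

Request:
play_rows(plan=[[-1,[3,-0.05,-0.12],[0,0,0]],[-1,[6,-0.05,-0.12],[0,0,0]],[-1,[8,-0.05,-0.12],[0,0,0]],[-1,[9.4,-0.05,-0.12],[0,0,0]],[-1,[9.4,-0.05,-0.12],[0,0,0]],[-1,[9.4,-0.05,-0.12],[0,0,0]],[0.5,[9.4,-0.05,-0.12],[0,0,0]],[0.5,[9.4,-0.05,-0.12],[0,0,0]],[0.5,[9.4,-0.05,-0.12],[0,0,0]],[0.5,[9.4,-0.05,-0.12],[0,0,0]],[0.5,[9.4,-0.05,-0.12],[0,0,0]],[0.5,[9.4,-0.05,-0.12],[0,0,0]],[0.5,[9.4,-0.05,-0.12],[0,0,0]],[0.5,[9.4,-0.05,-0.12],[0,0,0]]])

```text
t: 11.65
tcp_pos: [427.8, -163.8, 206.1]
ee_rot: [0.529, -0.469, -0.529, -0.469]
contact_force: [-0.4, 1.4, 4.9]
opening: 29.1
```

```bash
python3 - <<'E'
from h import *
goal(427.1,-162.6,325,np.pi/2+.12)
E
```

```text
t 11.65 pos [ 427.8 -163.8  206.1] F [-0.4  1.4  4.9] open 29.1
shift [-11.89   0.05   0.12] turn [ 0. -0.  0.]
```

Request:
play_rows(plan=[[0.5,[-1,0,0],[0,0,0]],[0.5,[-3,0,0],[0,0,0]],[0.5,[-6,0,0],[0,0,0]],[0.5,[-9,0,0],[0,0,0]],[0.5,[-11,0,0],[0,0,0]],[0.5,[-12,0,0],[0,0,0]],[0.5,[-12,0,0],[0,0,0]]])

```text
t: 12.35
tcp_pos: [427.9, -163.9, 327.0]
ee_rot: [0.53, -0.469, -0.528, -0.469]
contact_force: [0.4, -0.1, -0.5]
opening: 29.1
```

```bash
python3 - <<'E'
from h import *
goal(455,160.1,305,np.pi/2+.12)
E
```

```text
t 12.35 pos [ 427.9 -163.9  327. ] F [ 0.4 -0.1 -0.5] open 29.1
shift [ 2.15 -6.57 31.85] turn [ 0.    -0.002  0.002]
```

Request:
play_rows(plan=[[0.5,[0,-0.2,1],[0,0,0]],[0.5,[0,-0.7,3.5],[0,0,0]],[0.5,[0,-1.5,7.5],[0,0,0]],[0.5,[0,-2.5,12],[0,0,0]],[0.5,[0,-3.4,16.5],[0,0,0]],[0.5,[0,-4.3,21],[0,0,0]],[0.5,[0,-5.2,25],[0,0,0]],[0.5,[0.5,-5.9,28.5],[0,0,0]],[0.5,[1,-6.4,31],[0,0,0]],[0.5,[1.8,-6.55,31.7],[0,0,0]],[0.5,[2.1,-6.57,31.85],[0,0,0]],[0.5,[2.1,-6.57,31.85],[0,0,0]],[0.5,[2.1,-6.57,31.85],[0,0,0]],[0.5,[2.1,-6.57,31.85],[0,0,0]]])

```text
t: 13.75
tcp_pos: [454.9, 159.4, 304.9]
ee_rot: [0.529, -0.469, -0.529, -0.47]
contact_force: [-0.0, 0.2, -0.4]
opening: 29.6
```

```bash
python3 - <<'E'
from h import *
goal(455,160.1,224.5,np.pi/2+.12)
E
```

```text
t 13.75 pos [454.9 159.4 304.9] F [-0.   0.2 -0.4] open 29.6
shift [ 8.04 -0.01  0.07] turn [-0.001 -0.     0.   ]
```

Request:
play_rows(plan=[[0.5,[1,0,0.05],[0,0,0]],[0.5,[3,0,0.05],[0,0,0]],[0.5,[5,0,0.05],[0,0,0]],[0.5,[6.6,0,0.05],[0,0,0]],[0.5,[7.4,0,0.05],[0,0,0]],[0.5,[7.6,0,0.05],[0,0,0]],[0.5,[7.7,0,0.05],[0,0,0]],[0.5,[7.8,0,0.05],[0,0,0]],[0.5,[7.9,0,0.05],[0,0,0]],[0.5,[8.0,0,0.05],[0,0,0]],[0.5,[8.0,0,0.05],[0,0,0]],[0.5,[8.0,0,0.05],[0,0,0]]])

```text
t: 14.95
tcp_pos: [454.7, 160.9, 224.9]
ee_rot: [0.529, -0.469, -0.529, -0.469]
contact_force: [-0.4, 0.7, -1.6]
opening: 28.9
```

```bash
python3 - <<'E'
from h import *
goal(455,160.1,224,np.pi/2+.12)
E
```

```text
t 14.95 pos [454.7 160.9 224.9] F [-0.4  0.7 -1.6] open 28.9
shift [ 0.09 -0.02 -0.08] turn [ 0. -0.  0.]
```

Request:
play_rows(plan=[[0.5,[0.1,0,-0.08],[0,0,0]],[0.5,[0.1,0,-0.08],[0,0,0]],[0.5,[0.2,0,-0.08],[0,0,0]],[0.5,[0.2,0,-0.08],[0,0,0]]])

```text
t: 15.35
tcp_pos: [454.9, 160.3, 224.1]
ee_rot: [0.529, -0.469, -0.529, -0.469]
contact_force: [-3.4, 0.9, 14.2]
opening: 28.9
```

Request:
play_rows(plan=[[0.2,[0,0,0],[0,0,0]],[0.1,[0,0,0],[0,0,0]],[0.0,[0,0,0],[0,0,0]],[-0.1,[0,0,0],[0,0,0]],[-0.2,[0,0,0],[0,0,0]],[-0.2,[0,0,0],[0,0,0]],[-0.2,[-2,0,0],[0,0,0]],[-0.2,[-5,0,0],[0,0,0]],[-0.2,[-9,0,0],[0,0,0]],[-0.2,[-12,0,0],[0,0,0]],[-0.2,[-12,0,0],[0,0,0]],[-0.2,[-12,0,0],[0,0,0]]])

```text
t: 16.55
tcp_pos: [454.8, 160.1, 343.1]
ee_rot: [0.53, -0.469, -0.529, -0.469]
contact_force: [-0.9, 0.3, -1.2]
opening: 51.1
```

```bash
python3 - <<'E'
from h import *
goal(534.5,-161.4,300,np.pi/2+.12)
E
```

```text
t 16.55 pos [454.8 160.1 343.1] F [-0.9  0.3 -1.2] open 51.1
shift [  4.32  -4.05 -32.87] turn [ 0.    -0.     0.002]
```

Request:
play_rows(plan=[[-0.2,[0,-0.1,-1],[0,0,0]],[-0.6,[0,-0.5,-4],[0,0,0]],[-1,[0,-1,-8],[0,0,0]],[-1,[0,-1.6,-13],[0,0,0]],[-1,[0,-2.2,-18],[0,0,0]],[-1,[0,-2.8,-23],[0,0,0]],[-1,[0,-3.4,-27.5],[0,0,0]],[-1,[1,-3.8,-31],[0,0,0]],[-1,[3,-4,-32.5],[0,0,0]],[-1,[4.3,-4.05,-32.9],[0,0,0]],[-1,[4.3,-4.05,-32.9],[0,0,0]],[-1,[4.3,-4.05,-32.9],[0,0,0]]])

```text
t: 17.75
tcp_pos: [533.9, -160.9, 298.9]
ee_rot: [-0.528, 0.469, 0.53, 0.469]
contact_force: [-0.1, 0.1, 1.0]
opening: 85.3
```

```bash
python3 - <<'E'
from h import *
goal(534.5,-161.4,205,np.pi/2+.12)
E
```

```text
t 17.75 pos [ 533.9 -160.9  298.9] F [-0.1  0.1  1. ] open 85.3
shift [ 9.39 -0.07 -0.08] turn [ 0.001  0.002 -0.002]
```

Request:
play_rows(plan=[[-1,[3,-0.05,-0.08],[0,0,0]],[-1,[6,-0.05,-0.08],[0,0,0]],[-1,[8,-0.05,-0.08],[0,0,0]],[-1,[9.4,-0.05,-0.08],[0,0,0]],[-1,[9.4,-0.05,-0.08],[0,0,0]],[-1,[9.4,-0.05,-0.08],[0,0,0]],[0.5,[9.4,-0.05,-0.08],[0,0,0]],[0.5,[9.4,-0.05,-0.08],[0,0,0]],[0.5,[9.4,-0.05,-0.08],[0,0,0]],[0.5,[9.4,-0.05,-0.08],[0,0,0]],[0.5,[9.4,-0.05,-0.08],[0,0,0]],[0.5,[9.4,-0.05,-0.08],[0,0,0]],[0.5,[9.4,-0.05,-0.08],[0,0,0]],[0.5,[9.4,-0.05,-0.08],[0,0,0]]])

```text
t: 19.15
tcp_pos: [535.2, -162.5, 206.3]
ee_rot: [0.529, -0.469, -0.529, -0.469]
contact_force: [-1.6, 0.6, 5.3]
opening: 29.0
```

```bash
python3 - <<'E'
from h import *
goal(534.5,-161.4,325,np.pi/2+.12)
E
```

```text
t 19.15 pos [ 535.2 -162.5  206.3] F [-1.6  0.6  5.3] open 29.0
shift [-11.87   0.05   0.11] turn [ 0.    -0.     0.001]
```

Request:
play_rows(plan=[[0.5,[-1,0,0],[0,0,0]],[0.5,[-3,0,0],[0,0,0]],[0.5,[-6,0,0],[0,0,0]],[0.5,[-9,0,0],[0,0,0]],[0.5,[-11,0,0],[0,0,0]],[0.5,[-12,0,0],[0,0,0]],[0.5,[-12,0,0],[0,0,0]]])

```text
t: 19.85
tcp_pos: [535.3, -162.6, 327.1]
ee_rot: [0.53, -0.469, -0.528, -0.469]
contact_force: [0.2, -0.0, -0.9]
opening: 29.5
```

```bash
python3 - <<'E'
from h import *
goal(577.8,219.2,305,np.pi/2+.12)
E
```

```text
t 19.85 pos [ 535.3 -162.6  327.1] F [ 0.2 -0.  -0.9] open 29.5
shift [ 2.17 -8.8  37.4 ] turn [ 0.    -0.002  0.002]
```

Request:
play_rows(plan=[[0.5,[0,-0.3,1],[0,0,0]],[0.5,[0,-0.9,3.5],[0,0,0]],[0.5,[0,-1.8,7.5],[0,0,0]],[0.5,[0,-2.8,12],[0,0,0]],[0.5,[0,-3.9,16.5],[0,0,0]],[0.5,[0,-5,21],[0,0,0]],[0.5,[0,-6,25.5],[0,0,0]],[0.5,[0,-7,30],[0,0,0]],[0.5,[0.3,-8,34],[0,0,0]],[0.5,[1,-8.6,36.5],[0,0,0]],[0.5,[1.8,-8.8,37.3],[0,0,0]],[0.5,[2.1,-8.8,37.4],[0,0,0]],[0.5,[2.1,-8.8,37.4],[0,0,0]],[0.5,[2.1,-8.8,37.4],[0,0,0]]])

```text
t: 21.25
tcp_pos: [577.6, 218.1, 304.4]
ee_rot: [-0.529, 0.47, 0.529, 0.469]
contact_force: [0.2, -0.1, -0.6]
opening: 29.2
```

```bash
python3 - <<'E'
from h import *
goal(577.8,219.2,224.5,np.pi/2+.12)
E
```

```text
t 21.25 pos [577.6 218.1 304.4] F [ 0.2 -0.1 -0.6] open 29.2
shift [ 7.99 -0.04  0.1 ] turn [-0.001 -0.    -0.001]
```

Request:
play_rows(plan=[[0.5,[1,0,0.05],[0,0,0]],[0.5,[3,0,0.05],[0,0,0]],[0.5,[5,0,0.05],[0,0,0]],[0.5,[6.6,0,0.05],[0,0,0]],[0.5,[7.4,0,0.05],[0,0,0]],[0.5,[7.6,0,0.05],[0,0,0]],[0.5,[7.7,0,0.05],[0,0,0]],[0.5,[7.8,0,0.05],[0,0,0]],[0.5,[7.9,0,0.05],[0,0,0]],[0.5,[8.0,0,0.05],[0,0,0]],[0.5,[8.0,0,0.05],[0,0,0]],[0.5,[8.0,0,0.05],[0,0,0]]])

```text
t: 22.45
tcp_pos: [577.5, 220.0, 224.9]
ee_rot: [0.529, -0.469, -0.529, -0.469]
contact_force: [-0.1, -0.4, -1.6]
opening: 29.2
```

```bash
python3 - <<'E'
from h import *
goal(577.8,219.2,224,np.pi/2+.12)
E
```

```text
t 22.45 pos [577.5 220.  224.9] F [-0.1 -0.4 -1.6] open 29.2
shift [ 0.09 -0.02 -0.08] turn [0. 0. 0.]
```

Request:
play_rows(plan=[[0.5,[0.1,0,-0.08],[0,0,0]],[0.5,[0.1,0,-0.08],[0,0,0]],[0.5,[0.2,0,-0.08],[0,0,0]],[0.5,[0.2,0,-0.08],[0,0,0]]])

```text
t: 22.85
tcp_pos: [577.7, 219.4, 224.3]
ee_rot: [0.529, -0.469, -0.529, -0.47]
contact_force: [-3.4, 0.9, 9.1]
opening: 29.1
```

Request:
play_rows(plan=[[0.2,[0,0,0],[0,0,0]],[0.1,[0,0,0],[0,0,0]],[0.0,[0,0,0],[0,0,0]],[-0.1,[0,0,0],[0,0,0]],[-0.2,[0,0,0],[0,0,0]],[-0.2,[0,0,0],[0,0,0]],[-0.2,[-2,0,0],[0,0,0]],[-0.2,[-5,0,0],[0,0,0]],[-0.2,[-9,0,0],[0,0,0]],[-0.2,[-12,0,0],[0,0,0]],[-0.2,[-12,0,0],[0,0,0]],[-0.2,[-12,0,0],[0,0,0]]])

```text
t: 24.05
tcp_pos: [577.6, 219.1, 343.3]
ee_rot: [0.529, -0.469, -0.529, -0.47]
contact_force: [0.3, -1.0, 0.1]
opening: 51.0
```

```bash
python3 - <<'E'
from h import *
goal(533.6,-3.3,250,np.pi/2+.142)
E
```

```text
t 24.05 pos [577.6 219.1 343.3] F [ 0.3 -1.   0.1] open 51.0
shift [  9.32   7.05 -21.55] turn [-0.022  0.     0.002]
```

Request:
play_rows(plan=[[-0.34,[0,0.3,-1],[0,0,0]],[-0.34,[0,1,-4],[-0.022,0,0]],[-0.34,[0,2.5,-8],[-0.022,0,0]],[-0.34,[0,4,-12.5],[-0.022,0,0]],[-0.34,[1,5.5,-17],[-0.022,0,0]],[-0.34,[4,6.5,-20],[-0.022,0,0]],[-0.34,[7,7,-21.3],[-0.022,0,0]],[-0.34,[9,7.05,-21.55],[-0.022,0,0]],[-0.34,[9.3,7.05,-21.55],[-0.022,0,0]],[-0.34,[9.3,7.05,-21.55],[-0.022,0,0]]])

```text
t: 25.05
tcp_pos: [532.8, -3.5, 248.5]
ee_rot: [-0.533, 0.464, 0.535, 0.463]
contact_force: [-0.7, -0.1, 0.5]
opening: 57.4
```

```bash
python3 - <<'E'
from h import *
from station import ctrl
goal(533.6,-3.3,172,np.pi/2+.142)
for n in ("scene","top"):
    c=ctrl.capture(n);pickle.dump(c,open(n+"5.pkl","wb"));cv2.imwrite(f"pics/{n}5.png",cv2.resize(c["pixels"][120:340,150:450,::-1],None,fx=2.6,fy=2.6,interpolation=2))
    g=cv2.cvtColor(c["pixels"],cv2.COLOR_RGB2HSV)
    m=((g[:,:,2]>(200 if n=="top" else 195))&(g[:,:,1]<25)).astype(np.uint8)
    for k in cv2.findContours(m,cv2.RETR_EXTERNAL,cv2.CHAIN_APPROX_NONE)[0]:
        if len(k)<12: continue
        (x,y),ax,an=cv2.fitEllipse(k)
        if 160<x<330 and 140<y<320 and cv2.contourArea(k)>60: print(n,round(x,1),round(y,1),np.round(ax,1),cv2.contourArea(k))
E
```

```text
t 25.05 pos [532.8  -3.5 248.5] F [-0.7 -0.1  0.5] open 57.4
shift [ 7.65 -0.11 -0.  ] turn [-0.     0.001 -0.003]
scene 200.4 237.0 [16.7 35.5] 325.0
scene 235.6 194.8 [ 6.6 14.1] 69.5
scene 165.0 188.1 [38.7 43.2] 405.5
scene 228.0 149.9 [ 47.2 112.5] 3191.5
top 178.7 301.9 [14.5 15. ] 168.0
top 189.8 297.7 [16.9 23. ] 94.5
top 227.0 295.2 [15.5 25.1] 216.5
top 209.5 230.0 [ 8.1 19.2] 77.5
top 194.0 231.0 [14.9 18.7] 182.0
top 178.0 206.3 [ 8.8 27.9] 97.5
top 297.8 161.7 [ 6.6 38.5] 170.5
top 324.0 143.5 [16.9 34.4] 257.5
```

View pics/scene5.png

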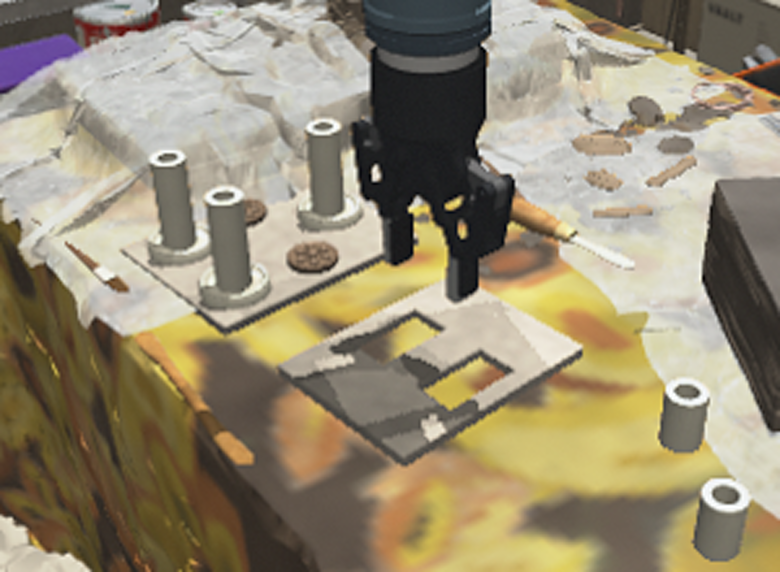

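View pics/top5.png

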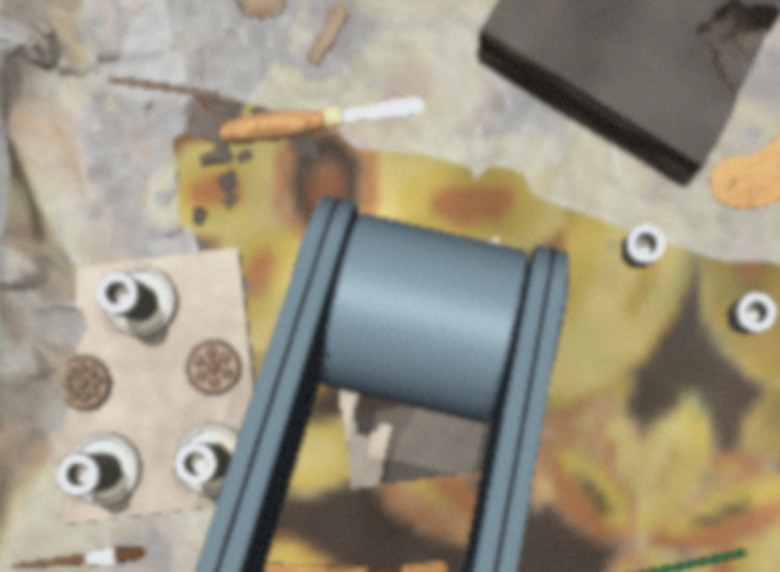

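```bash
python3 - <<'E'
from h import *
np.set_printoptions(suppress=True,precision=1)
t=pickle.load(open("top5.pkl","rb"));s=pickle.load(open("scene5.pkl","rb"))
T=[(181.5,302.7),(228.1,298.1),(196.9,233.1)];S=[(214.6,180.8),(235.8,195.4),(273.8,168.8)]
F=np.array([[445.9,244.4],[454.5,160.1],[577.2,219.2]])
for p,q,f in zip(T,S,F):
    X,e=tri(t,p,s,q);print(X,round(e,1),onz(t,p,98)[0],X[:2]-f,"expected px",proj(t,[*f,98])[0],p,proj(s,[*f,98])[0],q)
W=np.mean(F,0);print(W)
# zoomed tops
a=t["pixels"][220:325,165:245,::-1];cv2.imwrite("pics/tz.png",cv2.resize(a,None,fx=5.5,fy=5.5,interpolation=2))
E
```

```text
[445.  240.4  97. ] 0.2 [445.  240.2  98. ] [-0.9 -4. ] expected px [179.3 302.2] (181.5, 302.7) [214.1 179.6] (214.6, 180.8)
[453.5 154.2  98.6] 2.8 [454.7 153.7  98. ] [-1.  -5.9] expected px [224.7 298.2] (228.1, 298.1) [235.7 194.4] (235.8, 195.4)
[574.6 215.4  97.8] 1.5 [575.2 215.   98. ] [-2.6 -3.8] expected px [194.7 232. ] (196.9, 233.1) [274.3 167.8] (273.8, 168.8)
[492.5 207.9]
```

View pics/tz.png

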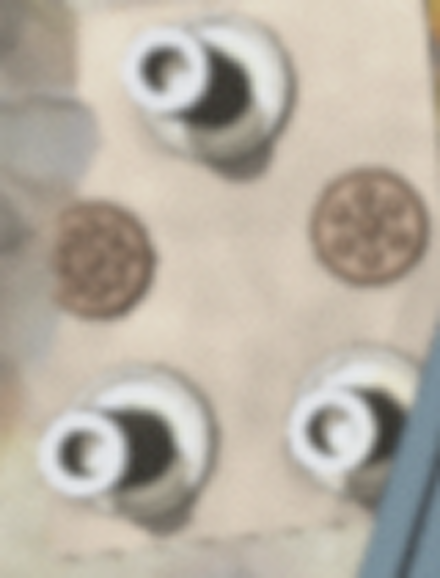

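Request:
play_rows(plan=[[-0.34,[1.5,-0.1,0],[0,0,0]],[-0.34,[3.5,-0.1,0],[0,0,0]],[-0.34,[4.5,-0.1,0],[0,0,0]],[-0.34,[5,-0.1,0],[0,0,0]],[-0.34,[5.3,-0.1,0],[0,0,0]],[-0.34,[5.3,-0.1,0],[0,0,0]]])

```text
t: 25.75
tcp_pos: [534.6, -3.0, 197.0]
ee_rot: [0.534, -0.463, -0.534, -0.463]
contact_force: [-0.4, -0.1, -0.2]
opening: 57.5
```

```bash
python3 - <<'E'
from h import *
from station import ctrl
goal(533.6,-3.3,172,np.pi/2+.142)
c=ctrl.capture("scene");cv2.imwrite(f"pics/s6.png",cv2.resize(c["pixels"][190:310,240:400,::-1],None,fx=4.5,fy=4.5,interpolation=2))
E
```

```text
t 25.75 pos [534.6  -3.  197. ] F [-0.4 -0.1 -0.2] open 57.5
shift [ 2.5   0.11 -0.01] turn [ 0.001 -0.     0.   ]
```

View pics/s6.png

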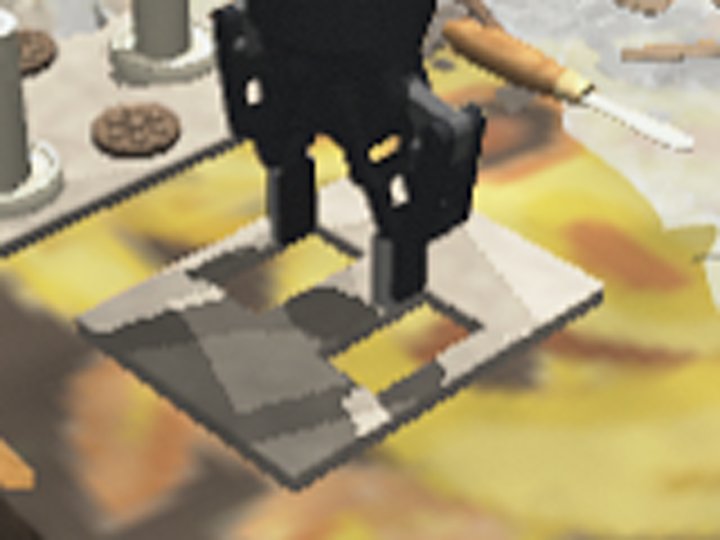

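Request:
play_rows(plan=[[-0.34,[0.5,0.1,0],[0,0,0]],[-0.34,[1,0.1,0],[0,0,0]],[-0.34,[1.5,0.1,0],[0,0,0]],[-0.34,[1.8,0.1,0],[0,0,0]],[-0.34,[2,0.1,0],[0,0,0]],[-0.34,[2.1,0.1,0],[0,0,0]],[-0.34,[2.1,0.1,0],[0,0,0]],[-0.34,[2.1,0.1,0],[0,0,0]]])

```text
t: 26.6
tcp_pos: [533.5, -3.3, 175.8]
ee_rot: [0.534, -0.463, -0.534, -0.463]
contact_force: [0.5, -0.5, -0.1]
opening: 57.2
```

```bash
python3 - <<'E'
from h import *
from station import ctrl
goal(533.6,-3.3,172,np.pi/2+.142)
c=ctrl.capture("scene");cv2.imwrite(f"pics/s7.png",cv2.resize(c["pixels"][190:310,240:400,::-1],None,fx=4.5,fy=4.5,interpolation=2))
E
```

```text
t 26.6 pos [533.5  -3.3 175.8] F [ 0.5 -0.5 -0.1] open 57.2
shift [ 0.38 -0.01 -0.  ] turn [ 0. -0.  0.]
```

View pics/s7.png

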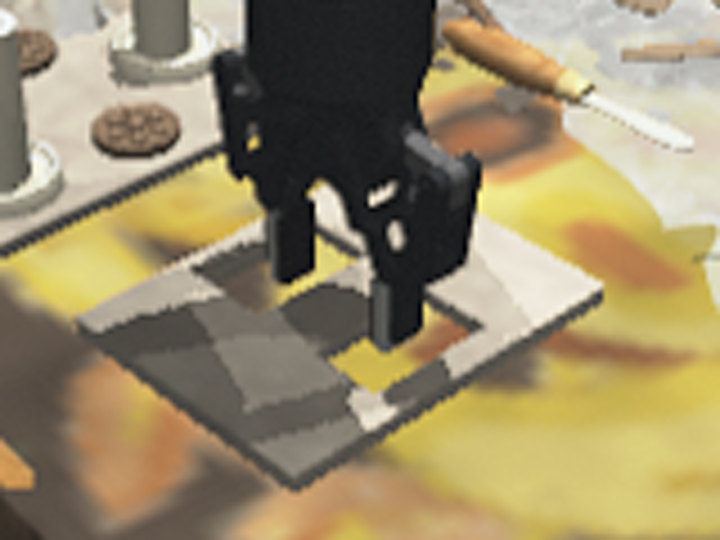

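Request:
play_rows(plan=[[-0.34,[0.2,0,0],[0,0,0]],[-0.34,[0.4,0,0],[0,0,0]],[-0.34,[0.4,0,0],[0,0,0]],[-0.1,[0.4,0,0],[0,0,0]],[0.1,[0.4,0,0],[0,0,0]],[0.3,[0.4,0,0],[0,0,0]],[0.4,[0.4,0,0],[0,0,0]],[0.4,[0.4,0,0],[0,0,0]],[0.4,[0.4,0,0],[0,0,0]]], squeeze=70)

```text
t: 27.55
tcp_pos: [533.8, -3.3, 172.8]
ee_rot: [0.535, -0.463, -0.534, -0.463]
contact_force: [-1.1, 0.1, 7.1]
opening: 34.2
```

```bash
python3 - <<'E'
from h import *
from station import ctrl
goal(533.6,-3.3,172,np.pi/2+.142)
c=ctrl.capture("scene");cv2.imwrite(f"pics/s8.png",cv2.resize(c["pixels"][190:310,240:400,::-1],None,fx=4.5,fy=4.5,interpolation=2))
E
```

```text
t 27.55 pos [533.8  -3.3 172.8] F [-1.1  0.1  7.1] open 34.2
shift [0.08 0.02 0.  ] turn [ 0.    -0.     0.001]
```

View pics/s8.png

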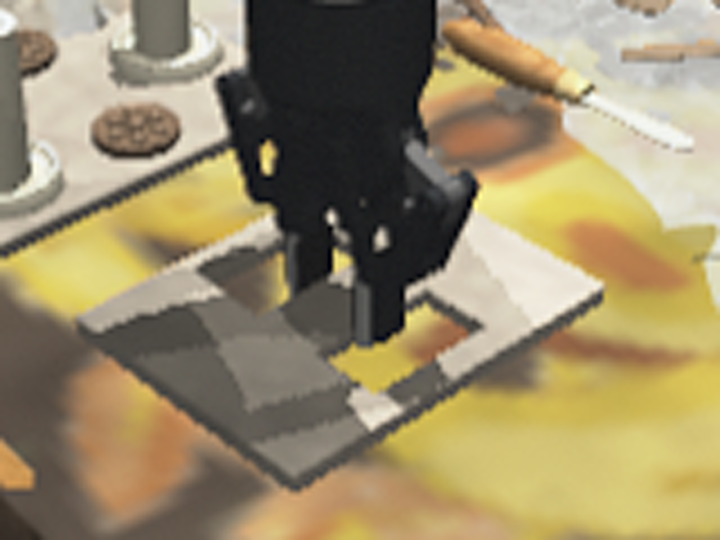

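Request:
play_rows(plan=[[0.5,[-0.2,0,0],[0,0,0]],[0.5,[-0.6,0,0],[0,0,0]],[0.5,[-1.5,0,0],[0,0,0]],[0.5,[-3,0,0],[0,0,0]],[0.5,[-5,0,0],[0,0,0]],[0.5,[-7.5,0,0],[0,0,0]],[0.5,[-10,0,0],[0,0,0]],[0.5,[-12,0,0],[0,0,0]],[0.5,[-13.5,0,0],[0,0,0]],[0.5,[-14,0,0],[0,0,0]],[0.5,[-14,0,0],[0,0,0]],[0.5,[-14,0,0],[0,0,0]]])

```text
t: 28.8
tcp_pos: [533.0, -3.2, 310.9]
ee_rot: [-0.534, 0.463, 0.535, 0.463]
contact_force: [-0.4, 0.7, -4.8]
opening: 34.3
```

```bash
python3 - <<'E'
from h import *
from station import ctrl
goal(511.8,209.6,310,np.pi/2+.12)
print(ctrl.get_state()["moment"])
for n in("scene","top"):
    c=ctrl.capture(n);pickle.dump(c,open(n+"9.pkl","wb"));cv2.imwrite(f"pics/{n}9.png",cv2.resize(c["pixels"][120:320,150:400,::-1],None,fx=3,fy=3,interpolation=2))
E
```

```text
t 28.8 pos [533.   -3.2 310.9] F [-0.4  0.7 -4.8] open 34.3
shift [ 0.1  -0.92 21.36] turn [ 0.022  0.001 -0.002]
[-0.0506099   0.01420544  0.05708606]
```

View pics/scene9.png

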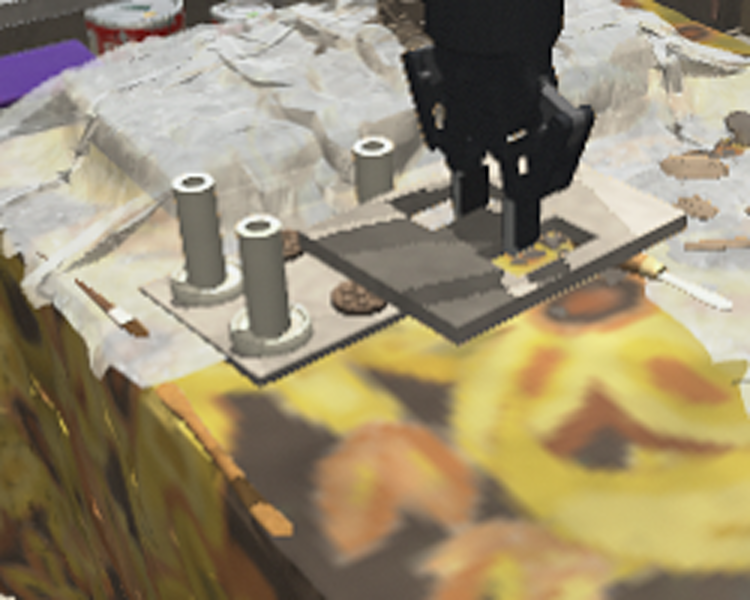

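View pics/top9.png

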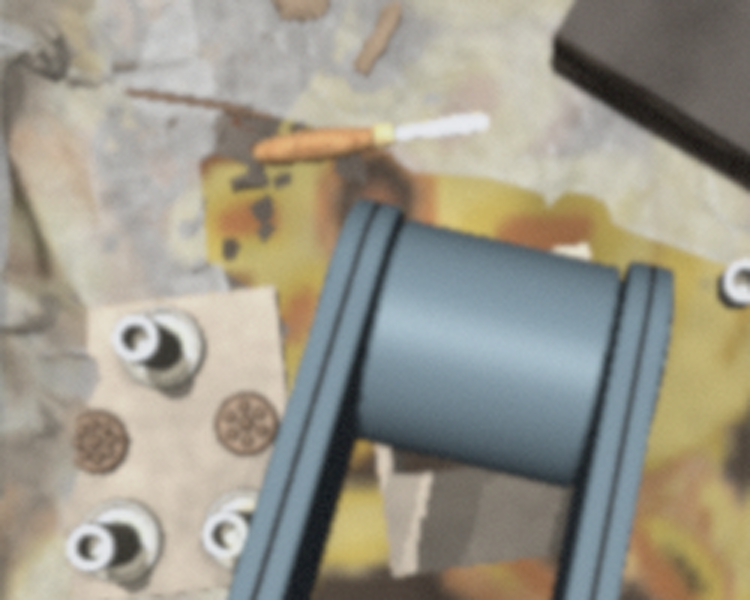

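```bash
python3 - <<'E'
from h import *
np.set_printoptions(suppress=True,precision=1)
s=pickle.load(open("scene9.pkl","rb"))
u=np.array([np.cos(.142),np.sin(.142)]);n=np.array([-u[1],u[0]]);C=np.array([533,-3.2])
for a in(-1,1):
  for b in(-1,1):
    print(a,b,(proj(s,[[*(C+a*90*u+b*70*n),z] for z in(150,138)])-[150,120])*3)
E
```

```text
-1 -1 [[457.2 324.3]
 [457.8 343.5]]
-1 1 [[297.7 227.6]
 [299.5 245.6]]
1 -1 [[687.  209.4]
 [685.6 227.2]]
1 1 [[523.5 134.3]
 [523.4 151. ]]
```

Request:
play_rows(plan=[[0.5,[0,0,0.5],[0,0,0]],[0.5,[0,-0.1,1.5],[0.01,0,0]],[0.5,[0,-0.2,3.5],[0.022,0,0]],[0.5,[0,-0.3,6],[0.022,0,0]],[0.5,[0,-0.4,9],[0.022,0,0]],[0.5,[0,-0.5,12],[0.022,0,0]],[0.5,[0,-0.6,15],[0.022,0,0]],[0.5,[0,-0.8,17.5],[0.022,0,0]],[0.5,[0,-0.9,19.5],[0.022,0,0]],[0.5,[0,-0.9,20.8],[0.022,0,0]],[0.5,[0,-0.92,21.35],[0.022,0,0]],[0.5,[0,-0.92,21.35],[0.022,0,0]],[0.5,[0,-0.92,21.35],[0.022,0,0]],[0.5,[0,-0.92,21.35],[0.022,0,0]]])

```text
t: 30.3
tcp_pos: [512.5, 208.5, 311.7]
ee_rot: [0.529, -0.469, -0.529, -0.469]
contact_force: [0.9, -0.5, -6.3]
opening: 34.3
```

```bash
python3 - <<'E'
from h import *
from station import ctrl
goal(512,209.8,271,np.pi/2+.12)
for n in("scene",):
    c=ctrl.capture(n);pickle.dump(c,open(n+"10.pkl","wb"));cv2.imwrite(f"pics/{n}10.png",cv2.resize(c["pixels"][100:280,150:350,::-1],None,fx=3.3,fy=3.3,interpolation=2))
E
```

```text
t 30.3 pos [512.5 208.5 311.7] F [ 0.9 -0.5 -6.3] open 34.3
shift [4.07 0.03 0.13] turn [-0.001 -0.    -0.   ]
```

View pics/scene10.png

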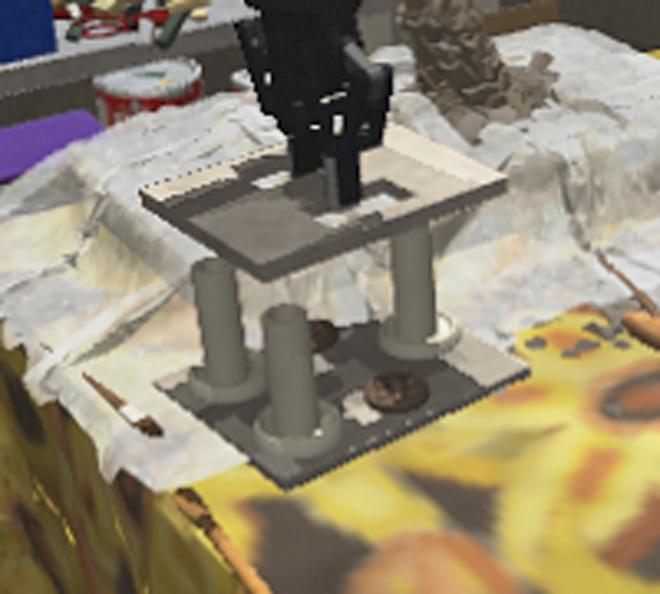

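Request:
play_rows(plan=[[0.5,[0.5,0.03,0.1],[0,0,0]],[0.5,[1.2,0.03,0.1],[0,0,0]],[0.5,[2,0.03,0.1],[0,0,0]],[0.5,[2.7,0.03,0.1],[0,0,0]],[0.5,[3.2,0.03,0.1],[0,0,0]],[0.5,[3.5,0.03,0.1],[0,0,0]],[0.5,[3.6,0.03,0.1],[0,0,0]],[0.5,[3.7,0.03,0.1],[0,0,0]],[0.5,[3.7,0.03,0.1],[0,0,0]]])

```text
t: 31.25
tcp_pos: [511.9, 210.4, 274.8]
ee_rot: [0.529, -0.469, -0.529, -0.469]
contact_force: [0.5, -0.1, -5.1]
opening: 33.6
```

```bash
python3 - <<'E'
from h import *
goal(512,209.8,271,np.pi/2+.12)
E
```

```text
t 31.25 pos [511.9 210.4 274.8] F [ 0.5 -0.1 -5.1] open 33.6
shift [ 0.38  0.   -0.06] turn [0. 0. 0.]
```

Request:
play_rows(plan=[[0.5,[0.05,0,-0.05],[0,0,0]],[0.5,[0.1,0,-0.05],[0,0,0]],[0.5,[0.15,0,-0.05],[0,0,0]],[0.5,[0.2,0,-0.05],[0,0,0]],[0.5,[0.2,0,-0.05],[0,0,0]]])

```text
t: 31.75
tcp_pos: [511.9, 209.8, 272.7]
ee_rot: [-0.529, 0.469, 0.529, 0.469]
contact_force: [1.0, 0.6, -5.5]
opening: 34.2
```

```bash
python3 - <<'E'
from h import *
goal(512,209.8,271,np.pi/2+.12)
E
```

```text
t 31.75 pos [511.9 209.8 272.7] F [ 1.   0.6 -5.5] open 34.2
shift [ 0.17 -0.01 -0.  ] turn [ 0. -0. -0.]
```

Request:
play_rows(plan=[[0.5,[0.05,0,0],[0,0,0]],[0.5,[0.1,0,0],[0,0,0]],[0.5,[0.1,0,0],[0,0,0]]])

```text
t: 32.05
tcp_pos: [511.9, 209.8, 271.6]
ee_rot: [-0.529, 0.469, 0.529, 0.469]
contact_force: [0.0, -0.2, -4.6]
opening: 34.2
```

```bash
python3 - <<'E'
from h import *
goal(512,209.8,271,np.pi/2+.12)
E
```

```text
t 32.05 pos [511.9 209.8 271.6] F [ 0.  -0.2 -4.6] open 34.2
shift [ 0.06 -0.01 -0.  ] turn [ 0. -0. -0.]
```

Request:
play_rows(plan=[[0.5,[0.05,0,0],[0,0,0]],[0.5,[0.05,0,0],[0,0,0]],[0.5,[0.1,0,0],[0,0,0]],[0.5,[0.1,0,0],[0,0,0]]])

```text
t: 32.45
tcp_pos: [512.0, 209.8, 270.8]
ee_rot: [0.529, -0.469, -0.529, -0.469]
contact_force: [-1.1, -0.1, -4.3]
opening: 34.3
```

```bash
python3 - <<'E'
from h import *
from station import ctrl
goal(512,209.8,271,np.pi/2+.12);print(ctrl.get_state()["moment"])
E
```

```text
t 32.45 pos [512.  209.8 270.8] F [-1.1 -0.1 -4.3] open 34.3
shift [-0.02 -0.   -0.  ] turn [0. 0. 0.]
[-6.92926900e-02  8.39684044e-06  4.57793022e-02]
```

Request:
play_rows(plan=[[0.5,[0.05,0,0],[0,0,0]],[0.5,[0.05,0,0],[0,0,0]],[0.5,[0.05,0,0],[0,0,0]]])

```text
t: 32.75
tcp_pos: [512.0, 209.9, 270.8]
ee_rot: [0.529, -0.469, -0.529, -0.469]
contact_force: [-2.4, -0.5, 3.1]
opening: 34.0
```

```bash
python3 - <<'E'
from h import *
from station import ctrl
goal(512,209.8,271,np.pi/2+.12);print(ctrl.get_state()["moment"])
E
```

```text
t 32.75 pos [512.  209.9 270.8] F [-2.4 -0.5  3.1] open 34.0
shift [-0.02 -0.   -0.01] turn [0.    0.    0.001]
[-0.16090094  0.33252033  0.00700972]
```

Request:
play_rows(plan=[[0.5,[0.02,0,0],[0,0,0]],[0.5,[0.04,0,0],[0,0,0]],[0.5,[0.04,0,0],[0,0,0]]])

```text
t: 33.05
tcp_pos: [512.0, 209.9, 270.8]
ee_rot: [0.529, -0.469, -0.529, -0.469]
contact_force: [-3.4, -0.2, 6.8]
opening: 34.1
```

```bash
python3 - <<'E'
from h import *
from station import ctrl
goal(512,209.8,271,np.pi/2+.12);print(ctrl.get_state()["moment"])
for n in("scene",):
    c=ctrl.capture(n);cv2.imwrite(f"pics/{n}11.png",cv2.resize(c["pixels"][100:280,150:350,::-1],None,fx=3.3,fy=3.3,interpolation=2))
E
```

```text
t 33.05 pos [512.  209.9 270.8] F [-3.4 -0.2  6.8] open 34.1
shift [-0.02  0.   -0.01] turn [0.    0.    0.001]
[-0.11678125  0.53161732  0.00624215]
```

View pics/scene11.png

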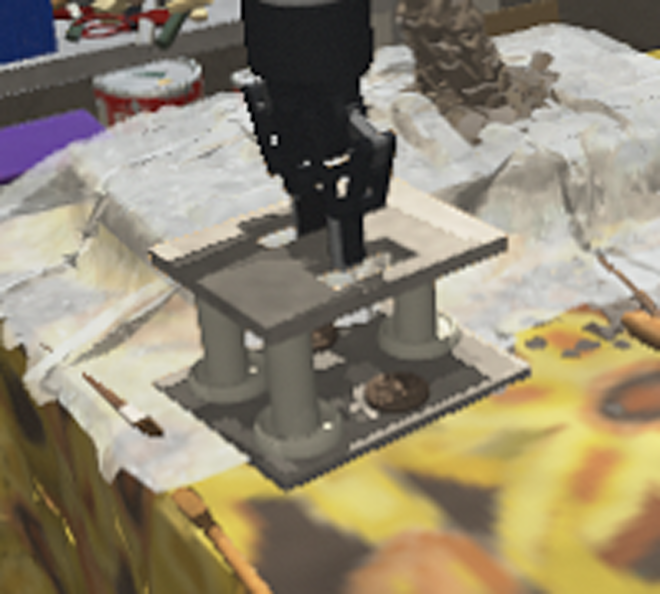

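Request:
play_rows(plan=[[0.15,[0,0,0],[0,0,0]],[0.1,[0,0,0],[0,0,0]],[0.0,[0,0,0],[0,0,0]],[-0.1,[0,0,0],[0,0,0]],[-0.2,[0,0,0],[0,0,0]],[-0.3,[0,0,0],[0,0,0]],[-0.3,[0,0,0],[0,0,0]],[-0.3,[0,0,0],[0,0,0]]])

```text
t: 33.9
tcp_pos: [511.9, 209.8, 269.8]
ee_rot: [-0.529, 0.469, 0.529, 0.469]
contact_force: [-0.8, 0.0, -0.5]
opening: 55.5
```

```bash
python3 - <<'E'
from h import *
from station import ctrl
goal(512,209.8,271,np.pi/2+.12)
c=ctrl.capture("scene");cv2.imwrite(f"pics/s12.png",cv2.resize(c["pixels"][100:280,150:350,::-1],None,fx=3.3,fy=3.3,interpolation=2))
E
```

```text
t 33.9 pos [511.9 209.8 269.8] F [-0.8  0.  -0.5] open 55.5
shift [-0.12 -0.01 -0.  ] turn [ 0.  0. -0.]
```

View pics/s12.png

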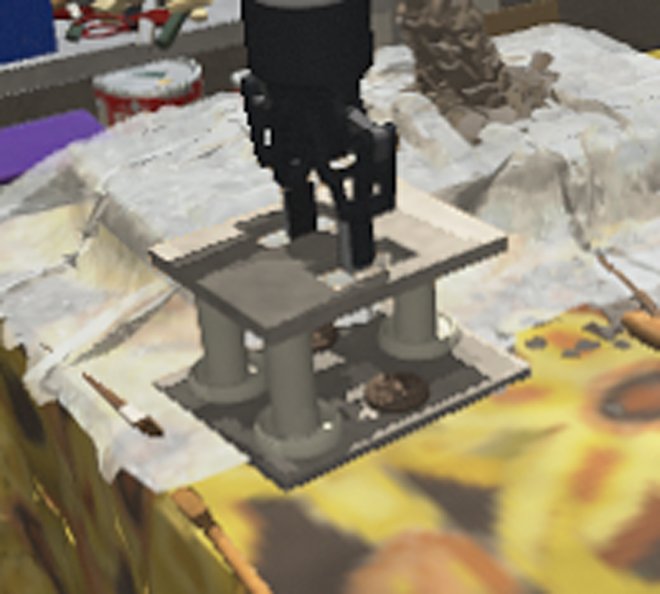

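Slab rests free of the fingers. Raise straight up, then move aside to the right for a check.

Request:
play_rows(plan=[[-0.3,[-0.5,0,0],[0,0,0]],[-0.3,[-1.5,0,0],[0,0,0]],[-0.3,[-3,0,0],[0,0,0]],[-0.3,[-6,0,0],[0,0,0]],[-0.3,[-9,0,0],[0,0,0]],[-0.3,[-11,0,0],[0,0,0]],[-0.3,[-11,1,-4],[0,0,0]],[-0.3,[-11,2,-9],[0,0,0]],[-0.3,[-11,4,-14],[0,0,0]],[-0.3,[-11,6,-19],[0,0,0]],[-0.3,[-11,8,-24],[0,0,0]],[-0.3,[-11,9,-29],[0,0,0]],[-0.3,[-11,10,-34],[0,0,0]],[-0.3,[-11,10,-36],[0,0,0]],[-0.3,[-11,10,-36],[0,0,0]],[-0.3,[-11,10,-36],[0,0,0]]])

```text
t: 35.55
tcp_pos: [455.6, -160.2, 380.4]
ee_rot: [0.529, -0.47, -0.528, -0.47]
contact_force: [0.4, 1.6, 0.2]
opening: 55.5
```

```bash
python3 - <<'E'
from h import *
from station import ctrl
goal(512,209.8,271,np.pi/2+.12)
for n in("scene","top"):
    c=ctrl.capture(n);pickle.dump(c,open(n+"13.pkl","wb"));cv2.imwrite(f"pics/{n}13.png",c["pixels"][:,:,::-1])
c=pickle.load(open("top13.pkl","rb"));g=cv2.cvtColor(c["pixels"],cv2.COLOR_RGB2HSV)
a=c["pixels"][190:340,130:280,::-1];cv2.imwrite("pics/tz13.png",cv2.resize(a,None,fx=4,fy=4,interpolation=2))
E
```

```text
t 35.55 pos [ 455.6 -160.2  380.4] F [0.4 1.6 0.2] open 55.5
shift [10.95 -9.94 36.08] turn [-0.002  0.     0.001]
```

View pics/scene13.png

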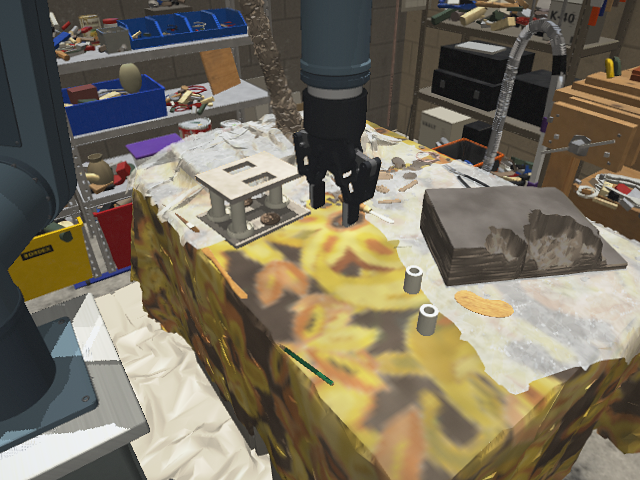

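View pics/tz13.png

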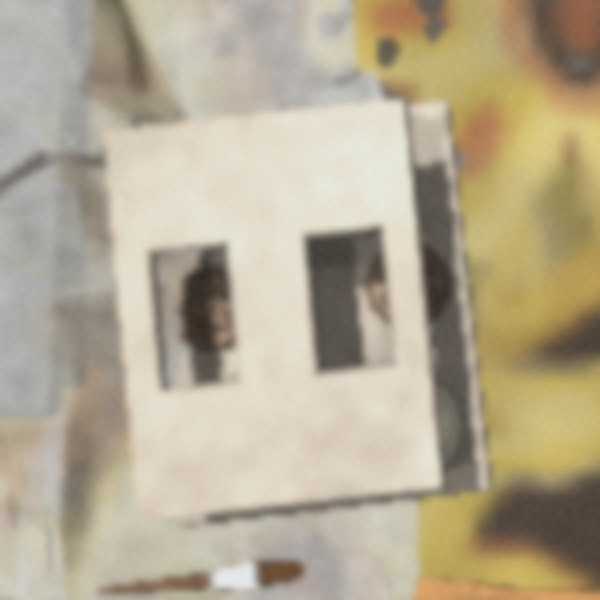

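```bash
python3 - <<'E'
from h import *
np.set_printoptions(suppress=True,precision=1)
t=pickle.load(open("top13.pkl","rb"));s=pickle.load(open("scene13.pkl","rb"));s0=pickle.load(open("scene0.pkl","rb"))
P=np.array([(105,130),(405,100),(442,492),(140,520)])/4+[130,190]
W=onz(t,P,110);print(W,W.mean(0))
for a,b in((3,0),(2,1)): d=W[b]-W[a];print("yaw",np.arctan2(d[1],d[0]).round(3),np.linalg.norm(d))
print("w",np.linalg.norm(W[0]-W[1]),np.linalg.norm(W[2]-W[3]))
b=s["pixels"][140:260,180:330,::-1];cv2.imwrite("pics/sz13.png",cv2.resize(b,None,fx=5,fy=5,interpolation=2))
print("pred scene corners",((proj(s,W)-[180,140])*5))
print("short diff px",np.abs(s["pixels"][255:345,398:442].astype(int)-s0["pixels"][255:345,398:442]).mean())
for n,c in(("0",s0),("13",s)):
    g=cv2.cvtColor(c["pixels"],cv2.COLOR_RGB2HSV);m=((g[:,:,2]>205)&(g[:,:,1]<15)).astype(np.uint8)
    for k in cv2.findContours(m,cv2.RETR_EXTERNAL,cv2.CHAIN_APPROX_NONE)[0]:
        if len(k)>12:
            (x,y),ax,_=cv2.fitEllipse(k)
            if 400<x<440 and 258<y<330: print(n,x,y,ax)
E
```

```text
[[592.8 288.4 110. ]
 [608.6 149.5 110. ]
 [428.1 128.4 110. ]
 [413.4 266.7 110. ]] [510.7 208.3 110. ]
yaw 0.12 180.74601203894917
yaw 0.116 181.64725643028768
w 139.84048532002396 139.1358393655192
pred scene corners [[423.4  52.5]
 [617.9 153.3]
 [249.4 297. ]
 [ 72.7 173. ]]
short diff px 12.84949494949495
0 428.8404235839844 309.7544860839844 (11.724482536315918, 17.57198143005371)
0 413.8340148925781 270.1773986816406 (9.273941040039062, 15.999052047729492)
13 429.1315612792969 309.7605895996094 (11.870495796203613, 18.563331604003906)
13 429.1686706542969 270.1941223144531 (2.6876659393310547, 9.951454162597656)
13 413.827880859375 270.1837463378906 (9.759284019470215, 15.846524238586426)
```

View pics/sz13.png

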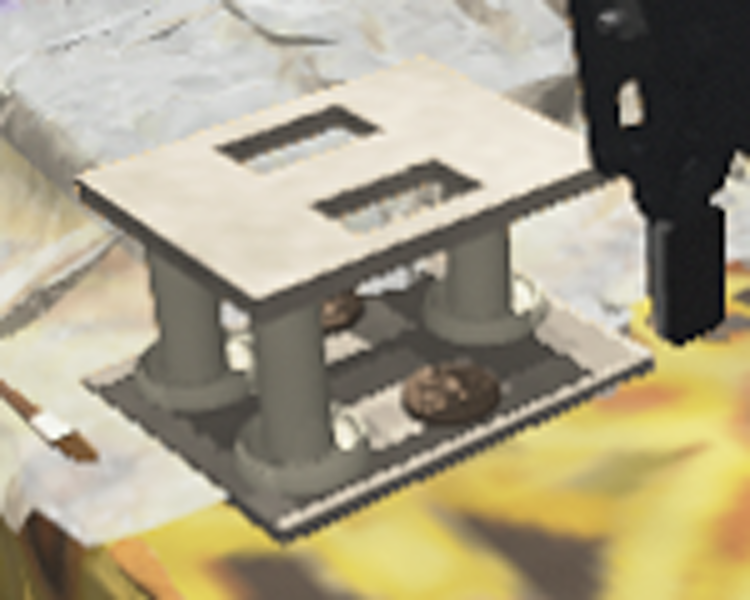

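```bash
python3 - <<'E'
from station import ctrl
print(ctrl.hand_in())
E
```

```text
the job is handed in; nothing more can be done
None
```

The second tier is built and handed in at about 36 s of the 109 s allowed. A tall prop stands in each of the three feet, and the slotted slab rests level on all three. The hand-in reports no verdict, so these results are from my own checks.

- **Props:** in the pictures taken before the slab went on, the prop tops were about 97–99 mm high (98 expected). My first reading of their positions put them up to 6 mm off the dish centres. A closer reading of the top view brought that to about 2 mm or less. Both are inside the 10 mm limit.
- **Slab:** by the top view afterwards it is centred about 2 mm from the lower slab's middle. It is turned 0.118 rad, against 0.12 rad for the lower slab. Its corners in the scene view fit a level slab 98 mm up at its underside, to within about 2 pixels.
- **Forces:** setting the slab down showed about 7 N upward at the wrist, some 12 N with the slab's own weight. That is well under the 60 N limit. One end touched slightly first, before I let go.
- **Short props:** their ring centres moved less than half a pixel from the first picture. The gripper is clear of everything.

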